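# Pull the spent packs from the backup battery unit

### The job

The packs of the backup battery unit go for recycling. Push its red isolator lever over to off, squeeze the two orange side tabs of the white cover together, lift the cover off and stand it on the desk; slide each pack along its keyhole, away from the brass contacts, until it stops, lift it off its stud and lay it on the floor of the green tray. When the unit is empty, put the cover back on, fully home with both tabs sprung out, and leave the phone and the notebook where they are.

Things in the scene. Friction and masses are not known exactly. Their poses are not given: they have to be found in the camera images.
- bank: backup battery unit: grey open base 58 x 239 x 22 mm (x, y, z), fixed, under the white cover. Origin: centre of that base's underside; x points away from the robot (within 0.3 rad) to the long wall with brass contacts, y along it. Walls 4 mm, floor top 4 mm up. Four bays at y = -85, -37, 37, 85 mm between 8 mm high guide walls; a 26 mm middle gap takes the tab legs. Switch block at +y end
- isolator (a joint): angle in rad of the red isolator lever on the 58 x 45 x 22 mm switch block: 0 on, leaning to the unit's -x; 1.0 off, leaning to +x. Hinge along y through (0, 142, 22) mm of the unit. It stays where it is left; about 3 N at mid-length moves it, and it stops hard at 1.0
- isolator_tip (a point): end of the red lever, 30 mm from its hinge; the lever is a paddle 7 mm thick and 14 mm wide in y. On: 14 mm to -x of the hinge and 26 mm above it; off: 14 mm to +x
- stud_1 (a point): centre of the top of the steel stud in the bay at y = -85 mm of the unit: x = -2 mm, z = 11 mm in the unit. Shank 5 mm thick, 4.2 mm high above the floor; head 11 mm wide, its top 7 mm above the floor
- stud_2 (a point): the same in the bay at y = -37 mm
- stud_3 (a point): the same in the bay at y = 37 mm
- stud_4 (a point): the same in the bay at y = 85 mm
- seat (a point): where the cover's origin stands when it is fitted: centre of the plane of the unit's wall tops, 22 mm above the unit's origin
- cover: white snap-fit hood, 58 x 239 x 36 mm, open below, 150 g, an orange tab in the middle of each long side. Origin: centre of its lower rim's plane; axes as the unit's. Fitted, the rim rests on the unit's walls, same yaw, about 2 mm of play. Gripped across the two tabs it is free; carried and put back with the tabs pressed, then let go, its barbs spring out under the walls
- lug_right (a point): foot of the locating lug at the cover's -y end: cover y = -111.5 mm, z = -16.5 mm; another at +111.5. Lugs are 40 mm wide in x, 3 mm thick in y, and enter the unit 2.5 mm clear of its end walls. The tab legs hang 15 mm below the rim, 20 mm wide in y; pressed, they clear the walls by 2 mm. On the desk the cover stands level on the lugs, origin 16.5 mm up
- tab_front (a joint): travel in m of the orange tab on the robot's side (-x) of the cover: 0 sprung out, 0.005 pressed flush with the hood. Its barb catches 2.8 mm under the unit's wall and is free from 0.003. Spring 4.5 N at rest, 12 N when flush
- tab_back (a joint): the same for the tab on the far side (+x), pressed towards -x
- tab_front_pad (a point): middle of the outer face of the front tab when sprung out: cover x = -34 mm, y = 0, z = 16.5 mm. The pad is 20 mm long in y and reaches from 2 to 29 mm above the rim. The two pads measure 68 mm over their outsides, 58 mm pressed flush
- tab_back_pad (a point): the same for the back tab: cover x = 34 mm
- pack_1: black battery pack with blue band, 36 x 42 x 26 mm (x, y, z), yellow rib on top 10 mm thick in x, 26 mm long, 18 mm high; 160 g. Origin: centre of underside; x towards its contacts. In some bay it hangs, locked, at x = 5 to 6 mm of the unit, origin 4 mm up; 12 to 13 mm further to the unit's -x the front wall stops it and its keyhole's 15 mm wide end frees the stud head. 3 or 4 packs are present
- pack_2: another such pack, in another bay
- pack_3: another such pack, in another bay
- pack_4: another such pack, in another bay
- tray: green open tray, loose, 170 x 150 x 36 mm (x, y, z), walls and floor 4 mm thick, 500 to 800 g. Origin: centre of its underside
- smartphone: phone lying face up, 146 x 71 x 8 mm, origin at the centre of its underside; leave it alone
- notebook: purple notebook, 148 x 109 x 14 mm, origin at the centre of its underside; leave it alone

How it is judged:
By the outcome, as a careful person would: the job done as asked, in the order asked, and still so for the second after the job is handed in, with the robot touching nothing.
Of pack_1, pack_2, pack_3, pack_4 only 3 to 4 are there at a start; the rules pass over those that are not, and their reading is None.
At some moment in a run one of tray may be knocked a few centimetres aside while the robot is not near it.
Once in a run the grip may slacken for a moment while it holds something.
It also fails if it takes over 208 s, if anything falls off the work surface, if the arm or the gripper's body presses on something with over 40 N, if the wrist force passes 120 N, or if a joint passes its speed limit or range.

### The arm

A 6-joint arm with a two-finger parallel gripper is mounted at the origin on a cart in front of the work surface, level with it; the furniture and walls round the work are solid. World frame = base frame: x ahead of the robot, y to its left, z up, the work surface at z = 0. Lengths are in m, angles in rad, forces in N, time in s.
With the tool pointing down it reaches from about 0.35 to 0.975 m from the base axis. Payload 4.9 kg.
Tool frame: the origin (TCP) lies at the very end of the fingers, on their centre line; the grasp point (between the pads) lies 19 mm behind it; z points along the fingers, y is the line along which they close (so a half turn about z gives the same grasp; the last joint's range is limited). The gripper opens to 85 mm and grips with 20 to 120 N. Pads are 22 mm wide; open, the fingers measure 114 mm over their backs; the gripper's body (76 mm by 85 mm) begins 54 mm behind the grasp point. The pads swing forward as they close: fully open they stand 13 mm farther back than shut.
Start: joints at [-1.32, 0.053, 1.613, -0, 1.476, -0.119], TCP at [0.226, -0.583, 0.207] pointing down, gripper open.
Joint ranges: [-3.01, 3.01], [-1.01, 2.22], [0.06, 2.58], [-1.02, 4.17], [0.09, 2.62], [-3.14, 3.14]. Speed limits (rad/s): [2.57, 2.57, 3.14, 3.14, 3.14, 3.14].

### API

Orientations are given as a rotation vector (axis times angle).
In Python, from station import get_obs, get_image, finish_job gives the robot as it stands. The module is installed in compiled form; this text tells all that it offers.
- The arm moves only by the tool carry_out, never from a script. Its argument "rows" is a list of rows, each a list of 7 numbers: the turn, a rotation vector about the tool's x, y, z as a fraction of full scale, then the shift along the tool's x, y, z as a fraction of full scale, then the closure, from -1 (fully open) to 1 (shut). A call has 1 to 5 rows; each row is the pose to reach, as a shift and turn from the pose commanded when the call began, along the tool's axes at that moment, turning the shorter way round; what a row does not reach only later rows make up. Full scale, the value 1, is 300 mm for a shift and pi rad for a turn. A row lasts 1/10 s, in which the tool goes at most 50 mm and 8.59 degrees, less where a joint would pass 70% of its speed; a pose out of reach is approached as far as the arm can. A call with a number of a shift or a turn outside -1 to 1 is refused whole. A call with a gripper value outside its range is refused whole. The fingers move at their own pace and stop on an object; "force" is the grip in N (left out, the last holds). Time passes only in rows, so rows that repeat a pose let the fingers close. It gives the time, the measured TCP pose, the force, the opening and the grip force at its end, in the units of the state.
- get_obs(): the state, without advancing time (a new reading comes with each control period).
- get_image(name): name is "scene" or "top" or "wrist"; returns a dict with "img" (400x640x3 uint8, blue, green, red), "mtx" (3x3 intrinsics, pixels), "R" (3x3) and "t" (3): a world point X has camera coordinates R X + t. Camera axes: x right, y down, z forward; pixel columns grow to the right and rows downward; lengths in m; the calibration is good to about 2 mm. A picture is of the moment at which its call begins. There is no depth.
- finish_job(): hands the job in; it is judged then, once.
The state is a dict: "t": time; "q": joint angles; "dq": joint speeds; "effort": joint torques, N m; "tool_pos": TCP position; "tool_rot": TCP orientation; "contact_force": force on the tool from outside, world axes, zero at the start; "wrist_torque": the same for the moment, N m; "opening": finger opening in m; "grip_force": force on a finger pad.
Only numpy, scipy, OpenCV 4.12 (cv2) and the standard library are available. Lean on these libraries where they do the work, as an engineer would, in place of code of your own. Each camera call takes 0.05 s, during which the arm holds its last target. There are 200 camera calls.

## Working session

There is one attempt and no reset: what is moved stays moved. The work goes in short steps, Python scripts to look and compute and a tool call to move; the robot and the scene stay as the last step left them, time stands still between calls to the robot, and variables do not carry over. Pictures are saved under pics/ and viewed, at most 14 in all, crops included, and the job is handed in when it is done.

Besides the shell and the picture viewer there is one more tool, called after "Request:" as a command line: name --pt "numbers of a row" for each row, then --argument value for the rest. carry_out: Moves the arm, as the interface text tells. Shift numbers are shares of 300 mm and turn numbers shares of pi rad, none past 1 either way. Its arguments: {"type":"object","properties":{"rows":{"type":"array"},"force":{"type":"number"}},"required":["rows"]}

```bash
mkdir -p pics; ls; python3 - <<'E'
from station import get_obs,get_image
import cv2
o=get_obs();print({k:(v if not hasattr(v,'round') else v) for k,v in o.items()})
for n in("scene","top"):
    d=get_image(n);cv2.imwrite(f"pics/{n}0.png",d["img"]);print(n,d["mtx"].tolist(),d["R"].round(4).tolist(),d["t"].round(4).tolist())
E
```

```text
pics
{'t': 0.0, 'q': array([-1.31997836e+00,  5.33463623e-02,  1.61430548e+00,  1.68134390e-05,
        1.47602039e+00, -1.18972912e-01]), 'dq': array([ 0.00015129,  0.00037973, -0.00039424,  0.00100652, -0.00088564,
        0.00032177]), 'effort': array([ 4.50918997e-04, -3.93680906e+01, -3.70178533e+01, -1.34038405e-04,
        6.99764933e-03,  1.17621505e-05]), 'tool_pos': array([ 0.22573797, -0.58207724,  0.20576273]), 'tool_rot': array([-3.08600539e+00, -5.77178014e-01,  1.88829329e-04]), 'contact_force': array([ 0.01668688, -0.48776788, -0.01973336]), 'wrist_torque': array([ 0.05397437,  0.02200033, -0.02462277]), 'grip_force': 0.0, 'opening': 0.08513169437620176}
scene [[490.5369385304976, 0.0, 317.36167216076205], [0.0, 490.5369385304976, 201.5314163876328], [0.0, 0.0, 1.0]] [[-0.7454, -0.6664, -0.0176], [-0.25, 0.3039, -0.9193], [0.618, -0.6808, -0.3931]] [0.3084, 0.2264, 0.8913]
top [[495.6455536099988, 0.0, 316.7920512973978], [0.0, 495.6455536099988, 198.25970998654492], [0.0, 0.0, 1.0]] [[0.0276, -0.9995, 0.0164], [-0.9976, -0.0285, -0.0629], [0.0634, -0.0147, -0.9979]] [-0.1142, 0.505, 1.5047]
```

View pics/top0.png

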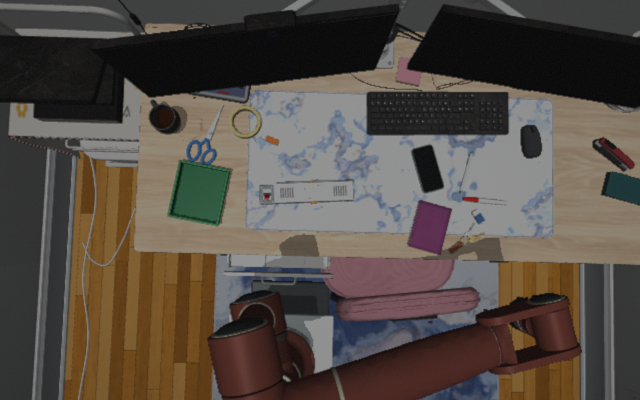

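View pics/scene0.png

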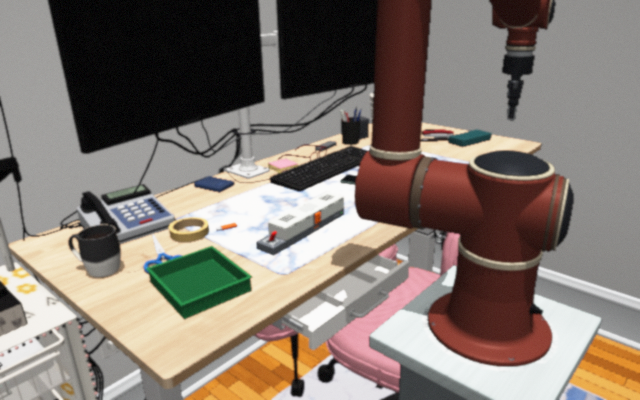

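The cover spans about (274–354, 178–203) in the top view, with the switch block and lever at about (266,193). The tray is at (200,192), the phone at (428,168) and the notebook at (430,227). The scene view shows the red lever and the orange tab.

```bash
cat > h.py <<'E'
import numpy as np,cv2
from station import get_obs,get_image
from scipy.spatial.transform import Rotation as Ro
def ray(d,uv,z):
    K,R,t=d["mtx"],d["R"],d["t"];c=-R.T@t
    v=R.T@np.linalg.inv(K)@np.array([uv[0],uv[1],1.0]);return c+v*(z-c[2])/v[2]
def proj(d,X):
    p=d["mtx"]@(d["R"]@np.asarray(X,float)+d["t"]);return p[:2]/p[2]
def yawpose():
    o=get_obs();R=Ro.from_rotvec(o["tool_rot"]).as_matrix();return o["tool_pos"],R
def move(target,yaw):
    "one-row numbers [turn, shift] to a tool-down pose with tool x at yaw"
    p,R=yawpose();x=np.array([np.cos(yaw),np.sin(yaw),0]);z=np.array([0,0,-1.]);T=np.c_[x,np.cross(z,x),z]
    s=R.T@(np.asarray(target)-p)/.3;w=Ro.from_matrix(R.T@T).as_rotvec()/np.pi
    print("row",w.round(4).tolist(),s.round(4).tolist());return w,s
E
python3 - <<'E'
from h import *
d=get_image("top");print("cam",-d["R"].T@d["t"])
for n,uv,z in [("covL",(274,192),.058),("covR",(354,190),.058),("blk",(266,193),.022),("tray",(200,192),.036),("phone",(428,168),.008),("nb",(430,227),.014)]:print(n,ray(d,uv,z).round(3))
c=cv2.resize(d["img"][150:250,150:350],None,fx=4,fy=4,interpolation=cv2.INTER_CUBIC);cv2.imwrite("pics/c1.png",c)
move([.58,.08,.3],1.57)
E
```

```text
cam [ 0.41164128 -0.07764999  1.53520303]
covL [0.521 0.029 0.058]
covR [ 0.533 -0.21   0.058]
blk [0.519 0.056 0.022]
tray [0.516 0.254 0.036]
phone [ 0.613 -0.443  0.008]
nb [ 0.43  -0.451  0.014]
row [-0.0004, -0.0004, -0.382] [1.8989, -1.632, -0.3102]
```

View pics/c1.png

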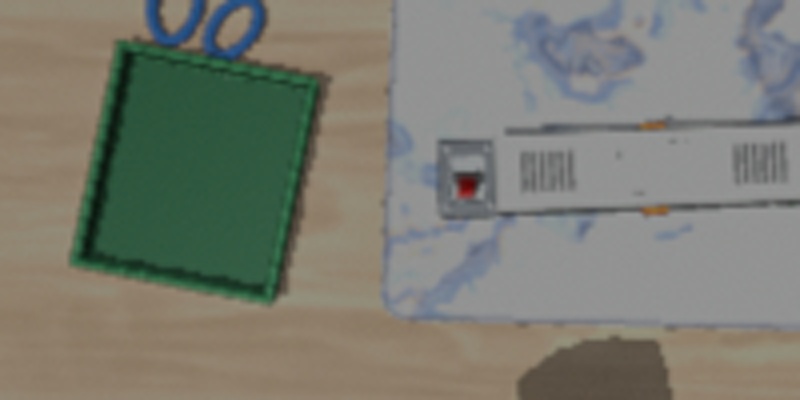

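Request:
carry_out --pt "0 0 -0.133 0.51 -0.39 -0.104 -1" --pt "0 0 -0.133 0.51 -0.39 -0.104 -1" --pt "0 0 -0.133 0.51 -0.39 -0.104 -1" --pt "0 0 -0.133 0.51 -0.39 -0.104 -1" --pt "0 0 -0.133 0.51 -0.39 -0.104 -1"

```text
t: 0.65
tool_pos: [0.3287, -0.4151, 0.2395]
tool_rot: [2.896, 1.213, 0.003]
contact_force: [-0.9, -0.3, 0.9]
opening: 0.085
grip_force: 0.0
```

Request:
carry_out --pt "0 0 -0.133 0.623 -0.15 -0.104 -1" --pt "0 0 -0.133 0.623 -0.15 -0.104 -1" --pt "0 0 -0.133 0.623 -0.15 -0.104 -1" --pt "0 0 -0.133 0.623 -0.15 -0.104 -1" --pt "0 0 -0.133 0.623 -0.15 -0.104 -1"

```text
t: 1.15
tool_pos: [0.4284, -0.2512, 0.2705]
tool_rot: [2.582, 1.788, 0.003]
contact_force: [-1.3, -0.8, -0.4]
opening: 0.0851
grip_force: 0.0
```

Request:
carry_out --pt "0 0 -0.133 0.63 0.117 -0.104 -1" --pt "0 0 -0.133 0.63 0.117 -0.104 -1" --pt "0 0 -0.133 0.63 0.117 -0.104 -1" --pt "0 0 -0.133 0.63 0.117 -0.104 -1" --pt "0 0 -0.133 0.63 0.117 -0.104 -1"

```text
t: 1.65
tool_pos: [0.5284, -0.0877, 0.301]
tool_rot: [2.157, 2.284, 0.002]
contact_force: [-0.8, -1.0, -0.2]
opening: 0.085
grip_force: 0.0
```

```bash
python3 - <<'E'
from h import *
d=get_image("wrist");cv2.imwrite("pics/w1.png",d["img"]);o=get_obs()
print(o["tool_pos"],o["q"].round(2),o["t"]);print("cam",-d["R"].T@d["t"],d["mtx"][0,0],d["R"].round(3).tolist());move([.527,-.09,.30],1.62)
E
```

```text
[ 0.52729833 -0.08959348  0.30035376] [-0.31 -0.2   1.7  -0.    1.64 -0.36] 1.7
cam [ 0.52246722 -0.00601337  0.46970051] 321.6947429194059 [[0.998, 0.057, 0.001], [0.054, -0.946, 0.32], [0.019, -0.319, -0.948]]
row [-0.0002, 0.0002, 0.0019] [-0.0013, -0.0011, 0.0012]
```

View pics/w1.png

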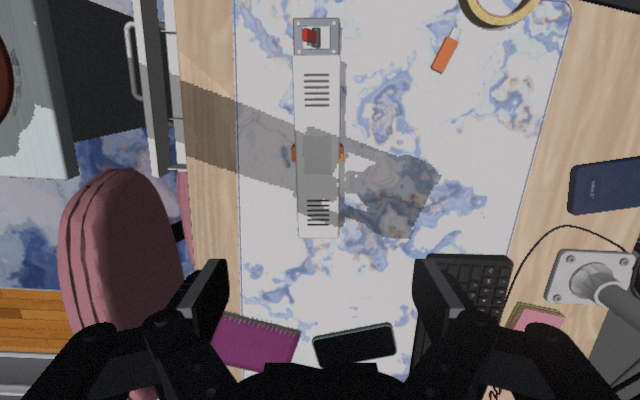

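The wrist view shows the unit upright in the picture. The lever is at (311,36), the tabs at (295,152) and (341,152), and the cover's far end at row 238. I'll measure an enlarged crop next.

```bash
python3 - <<'E'
import cv2
i=cv2.imread("pics/w1.png")
a=cv2.resize(i[10:110,270:370],None,fx=5,fy=5,interpolation=cv2.INTER_CUBIC);b=cv2.resize(i[145:245,270:370],None,fx=5,fy=5,interpolation=cv2.INTER_CUBIC)[:, :300]
cv2.imwrite("pics/c2.png",cv2.hconcat([a,b]))
E
```

```text
(no output)
```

View pics/c2.png

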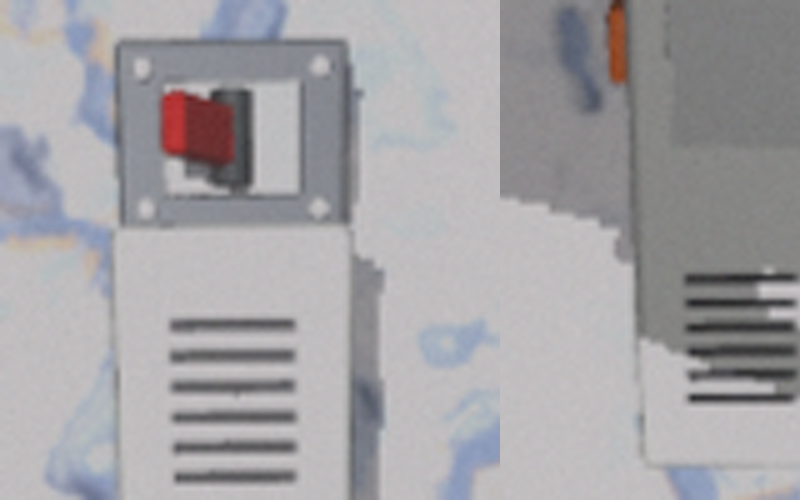

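```bash
python3 - <<'E'
from h import *
from scipy.optimize import least_squares
d=get_image("wrist")
P=np.array([[-29,164.5,22],[29,164.5,22],[-29,119.5,58],[29,119.5,58],[-29,-119.5,58]])/1e3
U=np.array([[119,41],[348,40],[115,228],[352,226]])/5+[270,10]-.4
U=np.vstack([U,[298.2,238.0]])
def W(s,P):
    c,n=np.cos(s[2]),np.sin(s[2]);return np.c_[s[0]+c*P[:,0]-n*P[:,1],s[1]+n*P[:,0]+c*P[:,1],P[:,2]]
f=lambda s:np.concatenate([proj(d,w)-u for w,u in zip(W(s,P),U)])
r=least_squares(f,[.527,-.09,.05]);print(r.x,r.fun.round(1))
t=get_image("top")
for p in ([-.034,0,.0385],[.034,0,.0385]):print(proj(t,W(r.x,np.array([p]))[0]).round(1))
# tray from top crop corners
T=[ray(t,np.array(u)/4+[150,150]-.4,.036) for u in((119,41),(325,77),(273,301),(71,262))];T=np.array(T);print(T.round(3),T.mean(0));e=T[1]-T[2];print("tray x-axis yaw",np.arctan2(e[1],e[0]),np.linalg.norm(e),np.linalg.norm(T[0]-T[1]))
E
```

```text
[ 0.52272534 -0.09097475  0.06400516] [-0.6  0.2  0.6 -0.1 -0.9 -0.3  1.1 -0.4 -0.2  1. ]
[314.5 204.1]
[313.7 181.7]
[[0.612 0.32  0.036]
 [0.589 0.163 0.036]
 [0.418 0.196 0.036]
 [0.443 0.349 0.036]] [0.51540867 0.257019   0.036     ]
tray x-axis yaw -0.1882215205330584 0.17369318528849975 0.1583687053850352
```

```bash
cat >> h.py <<'E'
U0=np.array([.5227,-.0910]);TH=.064
def uw(x,y,z):
    c,n=np.cos(TH),np.sin(TH);return np.array([U0[0]+c*x-n*y,U0[1]+n*x+c*y,z])
def wu(p):
    c,n=np.cos(TH),np.sin(TH);e=np.asarray(p[:2])-U0;return np.array([c*e[0]+n*e[1],-n*e[0]+c*e[1],p[2]])
YAW=np.pi/2+TH
def st():
    o=get_obs();print("unit mm",(wu(o["tool_pos"])*1e3).round(1),"F",o["contact_force"].round(1),"open",round(o["opening"]*1e3,1),"grip",round(o["grip_force"],1),"t",round(o["t"],2))
E
python3 -c "
from h import *
st();move(uw(-.050,.142,.10),YAW)"
```

```text
unit mm [  3.4  -0.5 299.8] F [ 0.2 -0.1 -0.3] open 85.1 grip 0.0 t 1.8
row [-0.0005, 0.0001, -0.004] [0.4731, -0.183, 0.666]
```

Request:
carry_out --pt "0 0 -0.004 0.473 -0.183 0.3 1" --pt "0 0 -0.004 0.473 -0.183 0.5 1" --pt "0 0 -0.004 0.473 -0.183 0.666 1" --pt "0 0 -0.004 0.473 -0.183 0.666 1" --pt "0 0 -0.004 0.473 -0.183 0.666 1"

```text
t: 2.3
tool_pos: [0.4646, 0.0446, 0.1046]
tool_rot: [2.151, 2.288, -0.0]
contact_force: [1.4, -0.8, -0.5]
opening: 0.0125
grip_force: 0.0
```

Request:
carry_out --pt "0 0 0 0 0 0 1" --pt "0 0 0 0 0 0 1" --pt "0 0 0 0 0 0.1 1" --pt "0 0 0 0 0 0.2 1" --pt "0 0 0 0 0 0.2 1"

```text
t: 2.8
tool_pos: [0.4653, 0.0441, 0.0459]
tool_rot: [-2.15, -2.289, 0.003]
contact_force: [-0.2, 0.4, -0.6]
opening: -0.0001
grip_force: 0.0
```

```bash
python3 -c "
from h import *
st();d=get_image('wrist');cv2.imwrite('pics/w2.png',d['img']);move(uw(-.050,.142,.038),YAW)
print(proj(d,uw(-.014,.142,.048)))"
```

```text
unit mm [-48.6 138.5  45.9] F [-0.2  0.4 -0.6] open -0.1 grip 0.0 t 2.8
row [0.0002, 0.0002, -0.0003] [0.0115, -0.009, 0.0325]
[383.06008021 233.20525403]
```

View pics/w2.png

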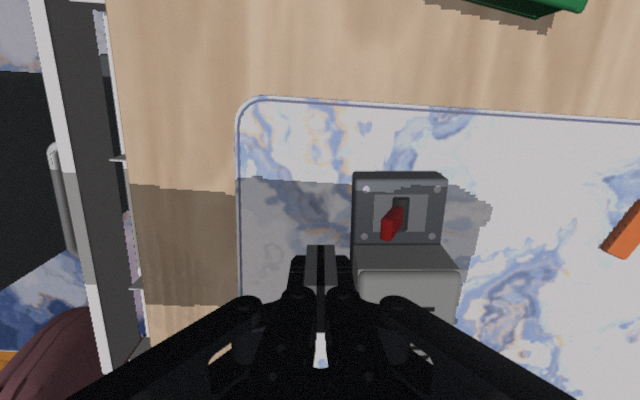

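Request:
carry_out --pt "0 0 0 0.015 0 0.027 1" --pt "0 0 0 0.015 0.04 0.027 1" --pt "0 0 0 0.015 0.08 0.027 1" --pt "0 0 0 0.015 0.11 0.027 1" --pt "0 0 0 0.015 0.12 0.027 1"

```text
t: 3.35
tool_pos: [0.5035, 0.0525, 0.0403]
tool_rot: [2.146, 2.29, 0.003]
contact_force: [0.1, -0.4, -0.4]
opening: -0.0004
grip_force: 0.0
```

Request:
carry_out --pt "0 0 0 0 0.01 0 1" --pt "0 0 0 0 0.016 0 1" --pt "0 0 0 0 0.016 0 1"

```text
t: 3.65
tool_pos: [0.5059, 0.0529, 0.0384]
tool_rot: [-2.148, -2.293, 0.0]
contact_force: [-0.2, 0.1, 0.1]
opening: 0.0
grip_force: 0.0
```

```bash
python3 -c "
from h import *
st();d=get_image('wrist');cv2.imwrite('pics/w3.png',d['img'])
for a in((-.014,.142,.048),(.014,.142,.048)):print(proj(d,uw(*a)))
p=get_obs()['tool_pos'];print(proj(d,p))
i=d['img'].astype(int);m=(i[...,2]>90)&(i[...,1]<50)&(i[...,0]<60);m[:, :200]=0;m[:,500:]=0;y,x=np.nonzero(m);print(x.min(),x.max(),y.min(),y.max(),len(x))"
```

```text
unit mm [ -7.5 144.7  38.4] F [-0.2  0.1  0.1] open 0.0 grip 0.0 t 3.65
[310.39975757 249.20806128]
[361.04876943 249.24999634]
[321.71279073 237.02589588]
309 336 225 244 75
```

Request:
carry_out --pt "0 0 0 0 0.01 0 1" --pt "0 0 0 0 0.02 0 1" --pt "0 0 0 0 0.02 0 1"

```text
t: 4.0
tool_pos: [0.5123, 0.0533, 0.0385]
tool_rot: [2.148, 2.292, 0.0]
contact_force: [0.7, 0.1, -1.1]
opening: 0.0001
grip_force: 0.0
```

Request:
carry_out --pt "0 0 0 0 0.005 0 1" --pt "0 0 0 0 0.01 0 1" --pt "0 0 0 0 0.01 0 1"

```text
t: 4.3
tool_pos: [0.5151, 0.0535, 0.0384]
tool_rot: [2.148, 2.292, 0.0]
contact_force: [-0.8, 0.4, -0.0]
opening: -0.0001
grip_force: 0.0
```

```bash
python3 -c "
from h import *
st();d=get_image('wrist');cv2.imwrite('pics/w4.png',d['img'][120:320,200:440])
for a in((-.014,.142,.048),(.014,.142,.048)):print(proj(d,uw(*a)))"
```

```text
unit mm [  1.7 144.7  38.4] F [-0.8  0.4 -0. ] open -0.1 grip 0.0 t 4.3
[293.74931232 249.1916771 ]
[344.4075081  249.22952723]
```

View pics/w4.png

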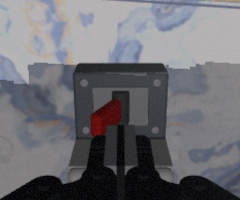

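The lever is at crop (105,115) and still leans to the on side. The fingers, at crop (122,150), seem to have passed it without contact, so I'll check the y offset.

```bash
python3 -c "
from h import *
d=get_image('wrist');R=yawpose()[1];p=get_obs()['tool_pos']
for a in((-.029,.1645,.022),(.029,.1645,.022),(-.029,.1195,.058),(.029,.1195,.058),(0,.142,.022)):print(proj(d,uw(*a)).round(1))
print('tcp',proj(d,p))
for a in((.011,0,0),(-.011,0,0),(.011,0,-.04),(0,.01,0),(.011,0,-.02)):print(a,proj(d,p+R@np.array(a)).round(1))
i=cv2.resize(d['img'][150:300,240:420],None,fx=4,fy=4,interpolation=cv2.INTER_CUBIC);cv2.imwrite('pics/w5.png',cv2.convertScaleAbs(i,alpha=1.8,beta=20))"
```

```text
[271.6 195.6]
[367.2 195.7]
[266.1 294.8]
[372.4 294.9]
[319.4 229.6]
tcp [321.95336695 237.15261766]
(0.011, 0, 0) [322.  219.6]
(-0.011, 0, 0) [321.9 254.1]
(0.011, 0, -0.04) [322.4 254.2]
(0, 0.01, 0) [339.2 237.1]
(0.011, 0, -0.02) [322.2 234.9]
```

View pics/w5.png

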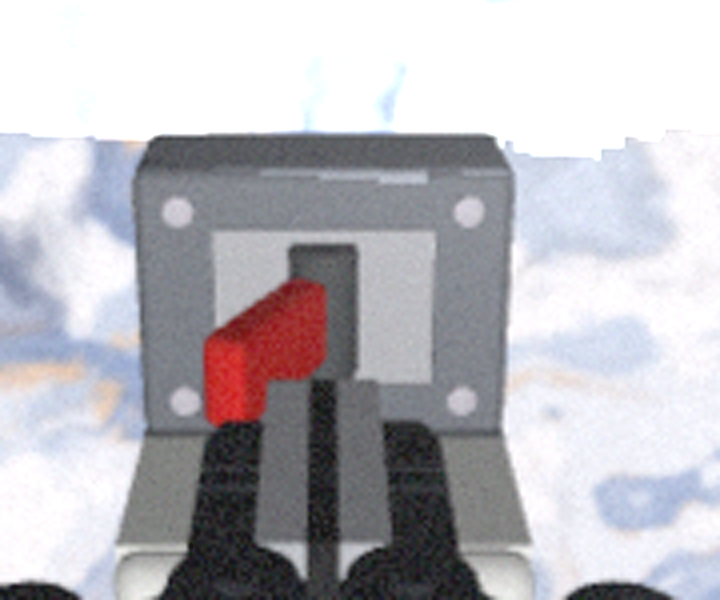

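The block and cover match the predictions, but the finger pads end at row 245 where I expected 220. I'll check from the scene camera.

```bash
python3 -c "
from h import *
d=get_image('scene');p=get_obs()['tool_pos']
u,v=proj(d,p);print('tcp',u,v,'tip on',proj(d,uw(-.014,.142,.048)),'blk',proj(d,uw(-.029,.1645,.022)))
x0,y0=int(u)-50,int(v)-60
print(x0,y0);i=cv2.resize(d['img'][y0:y0+100,x0:x0+120],None,fx=6,fy=6,interpolation=cv2.INTER_CUBIC);cv2.circle(i,(int((u-x0)*6),int((v-y0)*6)),4,(255,0,255),-1);cv2.imwrite('pics/s5.png',i)"
```

```text
tcp 270.0199259545269 234.83578142669916 tip on [275.42941053 232.52195137] blk [274.18205049 247.87599858]
220 174
```

View pics/s5.png

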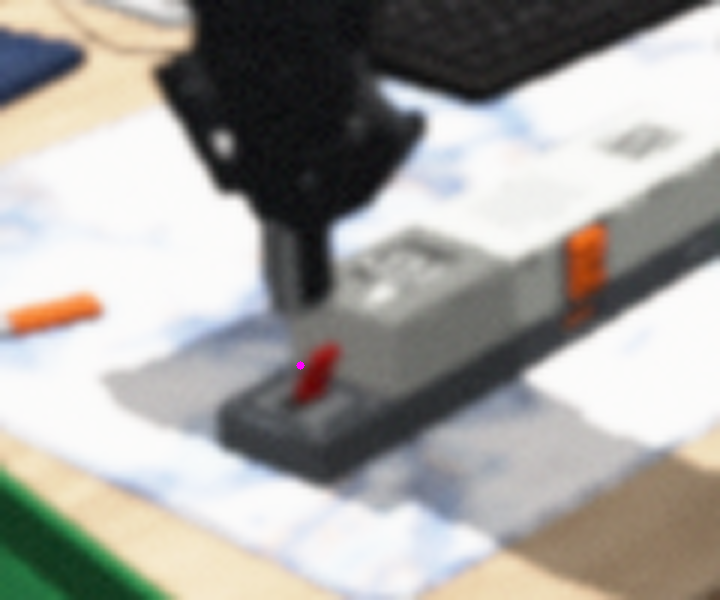

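The scene view shows the finger end at crop (305,310), about 19 mm above the reported TCP at crop (300,365). They therefore passed over the lever. I'll back off, go lower and push again while watching the force.

Request:
carry_out --pt "0 0 0 0 -0.1 0 1" --pt "0 0 0 0 -0.166 0 1" --pt "0 0 0 0 -0.166 0.03 1" --pt "0 0 0 0 -0.166 0.065 1" --pt "0 0 0 0 -0.166 0.065 1"

```text
t: 4.95
tool_pos: [0.4645, 0.0503, 0.017]
tool_rot: [-2.147, -2.291, 0.003]
contact_force: [-0.7, -0.3, -0.8]
opening: -0.0001
grip_force: 0.0
```

Request:
carry_out --pt "0 0 0 0 0.02 0 1" --pt "0 0 0 0 0.04 0 1" --pt "0 0 0 0 0.05 0 1" --pt "0 0 0 0 0.05 0 1"

```text
t: 5.35
tool_pos: [0.4814, 0.0512, 0.0194]
tool_rot: [2.147, 2.292, 0.001]
contact_force: [0.1, 0.1, -0.2]
opening: 0.0
grip_force: 0.0
```

```bash
python3 -c "
from h import *
st()"
```

```text
unit mm [-32.1 144.6  19.4] F [ 0.1  0.1 -0.2] open 0.0 grip 0.0 t 5.35
```

Request:
carry_out --pt "0 0 0 0 0.025 0 1" --pt "0 0 0 0 0.05 0 1" --pt "0 0 0 0 0.06 0 1" --pt "0 0 0 0 0.06 0 1"

```text
t: 5.75
tool_pos: [0.5002, 0.0525, 0.0208]
tool_rot: [2.147, 2.291, 0.003]
contact_force: [-2.0, 0.4, 7.2]
opening: 0.0002
grip_force: 4.2
```

Request:
carry_out --pt "0 0 0 0 0.015 0 1" --pt "0 0 0 0 0.03 0 1" --pt "0 0 0 0 0.03 0 1"

```text
t: 6.05
tool_pos: [0.5099, 0.053, 0.021]
tool_rot: [2.146, 2.29, 0.004]
contact_force: [-0.2, 1.5, 5.7]
opening: -0.0002
grip_force: 3.6
```

```bash
cat >> h.py <<'E'
def red(d):
    "centroid of red lever pixels in a wrist image"
    i=d['img'].astype(int);m=((i[...,2]>60)&(i[...,2]>2.5*i[...,1])&(i[...,2]>2.5*i[...,0])).astype(np.uint8)
    n,l,s,c=cv2.connectedComponentsWithStats(m);print([(s[k].tolist(),c[k].round(0).tolist()) for k in range(1,n) if s[k][4]>60])
E
python3 -c "
from h import *
st();d=get_image('wrist');red(d);print(proj(d,uw(-.014,.142,.048)),proj(d,uw(.014,.142,.048)))"
```

```text
unit mm [ -3.6 144.5  21. ] F [-0.2  1.5  5.7] open -0.2 grip 3.6 t 6.05
[]
[301.78799097 265.55859027] [357.63173523 265.48189576]
```

```bash
python3 -c "
from h import *
a=get_image('wrist')['img'][170:300,240:400];d=get_image('scene')
u,v=proj(d,get_obs()['tool_pos']);x0,y0=int(u)-50,int(v)-50
b=d['img'][y0:y0+80,x0:x0+98]
f=lambda i:cv2.convertScaleAbs(cv2.resize(i,(int(i.shape[1]*325/i.shape[0]),325),interpolation=cv2.INTER_CUBIC),alpha=1.6,beta=20)
b=f(b);cv2.circle(b,(int((u-x0)*325/80),int((v-y0)*325/80)),3,(255,0,255),-1)
cv2.imwrite('pics/s6.png',cv2.hconcat([f(a),b]))"
```

```text
(no output)
```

View pics/s6.png

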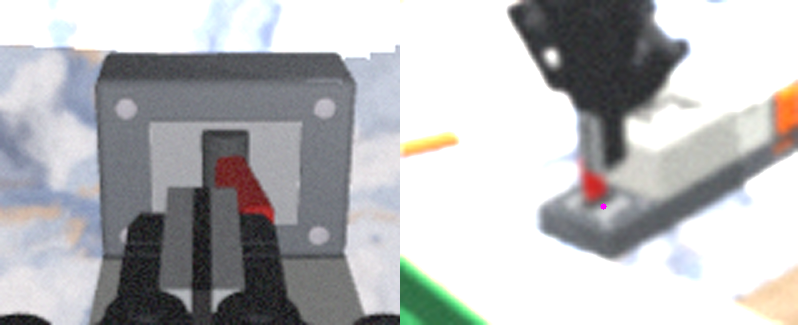

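The lever now leans to +x with the fingers behind it. I'll keep pushing until the force shows the stop.

Request:
carry_out --pt "0 0 0 0 0.01 0.01 1" --pt "0 0 0 0 0.02 0.01 1" --pt "0 0 0 0 0.02 0.01 1"

```text
t: 6.5
tool_pos: [0.5167, 0.0534, 0.0188]
tool_rot: [2.145, 2.289, 0.006]
contact_force: [0.5, -0.0, 8.2]
opening: -0.0002
grip_force: 4.1
```

Request:
carry_out --pt "0 0 0 0 0.01 0 1" --pt "0 0 0 0 0.01 0 1"

```text
t: 6.7
tool_pos: [0.517, 0.0534, 0.0186]
tool_rot: [-2.147, -2.292, 0.002]
contact_force: [-9.6, -1.0, 17.0]
opening: -0.0002
grip_force: 9.1
```

Request:
carry_out --pt "0 0 0 0 0.01 0 1" --pt "0 0 0 0 0.01 0 1"

```text
t: 6.9
tool_pos: [0.5173, 0.0534, 0.0185]
tool_rot: [-2.144, -2.289, 0.01]
contact_force: [-18.7, -1.7, 24.4]
opening: -0.0
grip_force: 16.2
```

```bash
python3 -c "
from h import *
st()"
```

```text
unit mm [  3.9 144.5  18.5] F [-18.7  -1.7  24.4] open -0.0 grip 16.2 t 6.9
```

The hard stop is reached with 19 N along -x, so the isolator is off. I'll retreat and go above the cover.

Request:
carry_out --pt "0 0 0 0 -0.06 0 1" --pt "0 0 0 0 -0.06 -0.15 1" --pt "0 0 0 0 -0.06 -0.35 1" --pt "0 0 0 0 -0.06 -0.35 -1" --pt "0 0 0 0 -0.06 -0.35 -1"

```text
t: 7.4
tool_pos: [0.5038, 0.0525, 0.1243]
tool_rot: [2.144, 2.289, 0.007]
contact_force: [0.1, -0.1, -0.0]
opening: 0.0284
grip_force: 0.0
```

```bash
python3 -c "
from h import *
st();d=get_image('wrist');red(d);print(proj(d,uw(-.014,.142,.048)),proj(d,uw(.014,.142,.048)));move(uw(0,0,.10),YAW)"
```

```text
unit mm [ -9.6 144.4 124.3] F [ 0.1 -0.1 -0. ] open 28.4 grip 0.0 t 7.4
[([333, 181, 21, 22, 283], [344.0, 192.0])]
[315.44645909 198.08597154] [350.1909222  198.03892039]
row [0.0007, 0.0001, 0.0004] [-0.4822, 0.0372, 0.0725]
```

Request:
carry_out --pt "0.0007 0 0 -0.16 0.037 0 -1" --pt "0.0007 0 0 -0.32 0.037 0.05 -1" --pt "0.0007 0 0 -0.482 0.037 0.07 -1" --pt "0.0007 0 0 -0.482 0.037 0.07 -1" --pt "0.0007 0 0 -0.482 0.037 0.07 -1"

```text
t: 7.95
tool_pos: [0.52, -0.0913, 0.0971]
tool_rot: [-2.147, -2.285, 0.005]
contact_force: [-0.6, -0.1, -1.1]
opening: 0.0855
grip_force: 0.0
```

```bash
cat >> h.py <<'E'
def seg(name,pt,half,fn):
    d=get_image(name);u,v=proj(d,pt);x0,y0=int(u-half[0]),int(v-half[1]);s=d['img'][max(y0,0):y0+2*half[1],max(x0,0):x0+2*half[0]]
    k=400/s.shape[0];o=cv2.convertScaleAbs(cv2.resize(s,None,fx=k,fy=k,interpolation=cv2.INTER_CUBIC),alpha=1.4,beta=15);print(name,'crop origin',max(x0,0),max(y0,0),'scale',round(k,2));return d,o
E
python3 -c "
from h import *
st();move(uw(0,0,.03),YAW)
d,o=seg('scene',uw(0,0,.05),(45,45),'x')
e,w=seg('wrist',uw(0,0,.05),(100,100),'x')
p=get_obs()['tool_pos'];print('tcp',proj(d,p),'tabs',proj(d,uw(-.034,0,.0385)),proj(e,uw(-.034,0,.0385)),proj(e,uw(.034,0,.0385)))
cv2.imwrite('pics/s7.png',cv2.hconcat([o,w]))"
```

```text
unit mm [-2.7 -0.1 97.1] F [-0.6 -0.1 -1.1] open 85.5 grip 0.0 t 7.95
row [-0.0022, -0.0007, -0.0005] [-0.0002, 0.0104, 0.2235]
scene crop origin 263 165 scale 4.44
wrist crop origin 225 108 scale 2.0
tcp [308.77937164 192.97127846] tabs [319.53076405 217.52439804] [279.97201531 203.44020906] [370.23761926 203.6279482 ]
```

View pics/s7.png

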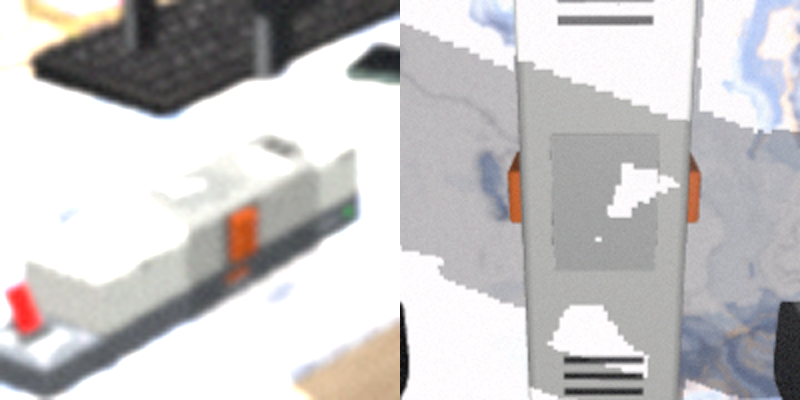

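The lever is off. The tabs are at wrist (282,203) and (372,203), about 1 mm further in +x than predicted. The open finger ends stand about 30 mm above the reported TCP, so the TCP must go nearly to z = 0.

Request:
carry_out --pt "-0.002 0 0 0 0.012 0.1 -1" --pt "-0.002 0 0 0 0.012 0.2 -1" --pt "-0.002 0 0 0 0.012 0.28 -1" --pt "-0.002 0 0 0 0.012 0.313 -1" --pt "-0.002 0 0 0 0.012 0.313 -1"

```text
t: 8.55
tool_pos: [0.5236, -0.0891, 0.0043]
tool_rot: [-2.146, -2.294, -0.002]
contact_force: [0.1, -0.5, -0.1]
opening: 0.0855
grip_force: 0.0
```

```bash
python3 -c "
from h import *
st();move(uw(.001,0,.003),YAW)
d,o=seg('scene',uw(0,0,.05),(45,45),'x')
e,w=seg('wrist',uw(0,0,.03),(100,100),'x')
p=get_obs()['tool_pos'];print('tcp',proj(d,p),'tabs',proj(d,uw(-.034,0,.0385)),proj(e,uw(-.034,0,.0385)),proj(e,uw(.034,0,.0385)))
cv2.imwrite('pics/s8.png',cv2.hconcat([o,w]))"
```

```text
unit mm [1.  1.8 4.3] F [ 0.1 -0.5 -0.1] open 85.5 grip 0.0 t 8.55
row [0.0002, -0.0005, 0.0009] [-0.006, -0.0001, 0.0042]
scene crop origin 263 165 scale 4.44
wrist crop origin 217 160 scale 2.0
tcp [308.30929422 225.02115188] tabs [319.53076405 217.52439804] [247.46779873 268.92437045] [388.20317938 268.96018218]
```

View pics/s8.png

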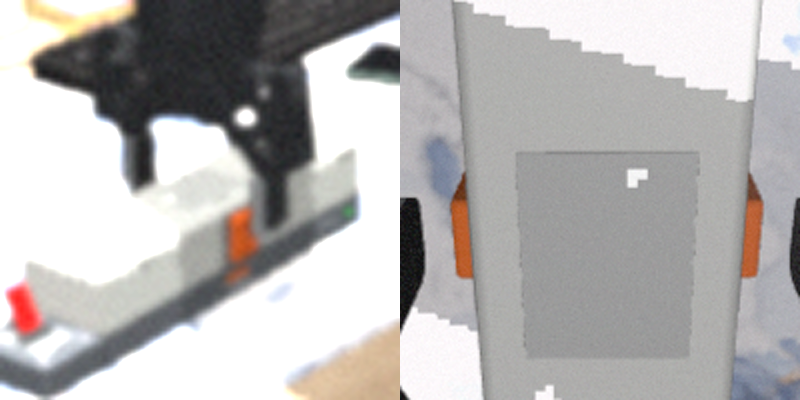

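The front finger ends at scene crop (272,225), roughly at z = 0.042, level with the upper part of the tab. I'll lower it 10 mm more and squeeze. The pads swing forward as they close.

Request:
carry_out --pt "0 0 0 -0.005 0 0.015 -1" --pt "0 0 0 -0.005 0 0.034 -1" --pt "0 0 0 -0.005 0 0.034 -1"

```text
t: 8.95
tool_pos: [0.5249, -0.0922, -0.0045]
tool_rot: [2.147, 2.291, 0.004]
contact_force: [-0.2, 0.0, 1.1]
opening: 0.0853
grip_force: 0.0
```

Request:
carry_out --force 60 --pt "0 0 0 0 0 0 0.1" --pt "0 0 0 0 0 0 0.5" --pt "0 0 0 0 0 0 1" --pt "0 0 0 0 0 0 1" --pt "0 0 0 0 0 0 1"

```text
t: 9.45
tool_pos: [0.5262, -0.0927, -0.0025]
tool_rot: [2.145, 2.289, 0.006]
contact_force: [-2.0, -0.3, 5.6]
opening: 0.0573
grip_force: 65.4
```

```bash
python3 -c "
from h import *
st()
d,o=seg('scene',uw(0,0,.05),(45,45),'x')
e,w=seg('wrist',uw(0,0,.03),(100,100),'x')
cv2.imwrite('pics/s9.png',cv2.hconcat([o,w]))"
```

```text
unit mm [ 3.4 -1.9 -2.5] F [-2.  -0.3  5.6] open 57.3 grip 65.4 t 9.45
scene crop origin 263 165 scale 4.44
wrist crop origin 215 163 scale 2.0
```

View pics/s9.png

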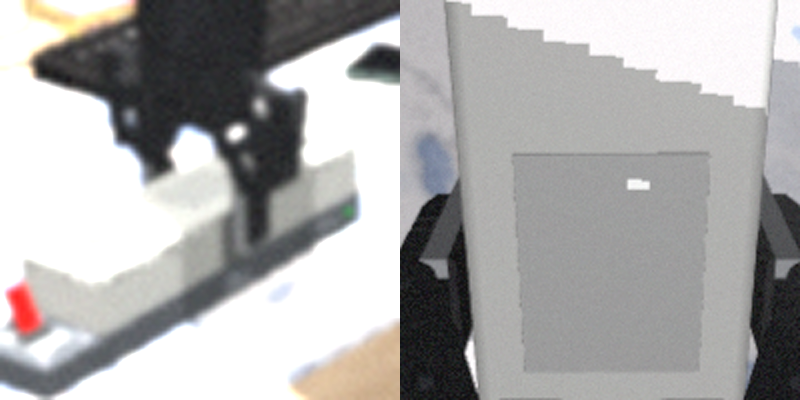

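The pads grip across the tabs with an opening of 57.3 mm, so both tabs are flush. Next I lift the cover.

Request:
carry_out --force 80 --pt "0 0 0 0 0 -0.01 1" --pt "0 0 0 0 0 -0.03 1" --pt "0 0 0 0 0 -0.06 1" --pt "0 0 0 0 0 -0.1 1" --pt "0 0 0 0 0 -0.15 1"

```text
t: 10.05
tool_pos: [0.5246, -0.0921, 0.0415]
tool_rot: [2.147, 2.291, 0.004]
contact_force: [0.4, -0.1, -0.7]
opening: 0.0571
grip_force: 85.3
```

Request:
carry_out --pt "0 0 0 0 0 -0.07 1" --pt "0 0 0 0 0 -0.083 1" --pt "0 0 0 0 0 -0.083 1"

```text
t: 10.35
tool_pos: [0.526, -0.0926, 0.0675]
tool_rot: [2.144, 2.288, 0.007]
contact_force: [0.7, 1.0, -2.6]
opening: 0.0574
grip_force: 85.3
```

```bash
python3 -c "
from h import *
st();e,w=seg('wrist',uw(0,0,.03),(160,100),'x');t,o=seg('top',uw(0.03,-.02,.03),(80,60),'x')
i=e['img'];cv2.imwrite('pics/w10.png',i);cv2.imwrite('pics/t10.png',cv2.hconcat([o]))
for n,uv in (('usb',(272,140)),('kbL',(367,134)),('edge',(300,238)),('phoneTL',(413,150))):print(n,ray(t,uv,0.0).round(3))
print(uw(.115,-.03,0))"
```

```text
unit mm [ 3.2 -1.8 67.5] F [ 0.7  1.  -2.6] open 57.4 grip 85.3 t 10.35
wrist crop origin 156 110 scale 2.0
top crop origin 240 123 scale 3.33
usb [0.687 0.045 0.   ]
kbL [ 0.715 -0.252  0.   ]
edge [ 0.385 -0.052  0.   ]
phoneTL [ 0.669 -0.397  0.   ]
[ 0.63938325 -0.1135836   0.        ]
```

View pics/w10.png

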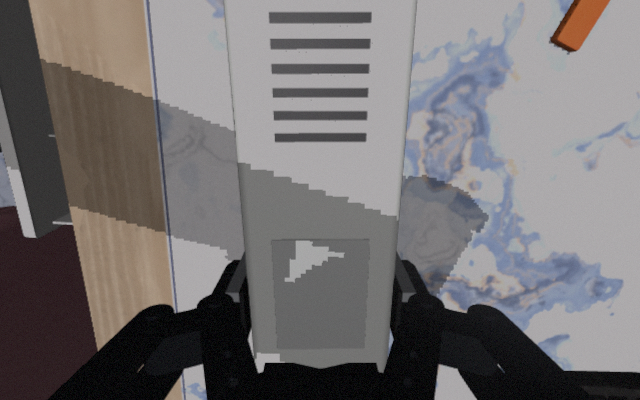

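The cover came up cleanly. All 14 picture views are used, so from here I work from numbers. I'll stand the cover on the free desk behind the unit.

Request:
carry_out --pt "0 0 0 -0.05 0.13 0 1" --pt "0 0 0 -0.1 0.26 0 1" --pt "0 0 0 -0.1 0.383 0 1" --pt "0 0 0 -0.1 0.383 0.06 1" --pt "0 0 0 -0.1 0.383 0.12 1"

```text
t: 10.95
tool_pos: [0.6415, -0.1145, 0.0282]
tool_rot: [2.147, 2.292, 0.004]
contact_force: [-0.9, 0.6, -2.4]
opening: 0.0569
grip_force: 86.1
```

Request:
carry_out --pt "0 0 0 0 0 0.05 1" --pt "0 0 0 0 0 0.1 1" --pt "0 0 0 0 0 0.122 1" --pt "0 0 0 0 0 0.122 1" --pt "0 0 0 0 0 0.122 1"

```text
t: 11.45
tool_pos: [0.6416, -0.1147, -0.0065]
tool_rot: [2.146, 2.29, 0.005]
contact_force: [-0.7, 0.4, -1.5]
opening: 0.0571
grip_force: 86.2
```

```bash
python3 -c "
from h import *
st();move(uw(.118,-.032,-.008),YAW)"
```

```text
unit mm [117.1 -31.3  -6.5] F [-0.7  0.4 -1.5] open 57.1 grip 86.2 t 11.45
row [0.0014, 0.0, 0.0003] [-0.0025, 0.003, 0.0049]
```

Request:
carry_out --pt "0 0 0 0 0 0.005 1" --pt "0 0 0 0 0 0.005 1"

```text
t: 11.65
tool_pos: [0.6418, -0.1148, -0.0079]
tool_rot: [2.146, 2.29, 0.005]
contact_force: [-0.9, -1.0, -1.6]
opening: 0.0573
grip_force: 86.3
```

Request:
carry_out --pt "0 0 0 0 0 0.004 1" --pt "0 0 0 0 0 0.004 1"

```text
t: 11.85
tool_pos: [0.642, -0.1148, -0.008]
tool_rot: [2.146, 2.291, 0.004]
contact_force: [-3.3, 1.0, 5.3]
opening: 0.0569
grip_force: 86.8
```

Request:
carry_out --pt "0 0 0 0 0 0.003 1" --pt "0 0 0 0 0 0.003 1"

```text
t: 12.05
tool_pos: [0.6419, -0.1148, -0.008]
tool_rot: [2.146, 2.291, 0.004]
contact_force: [-6.0, 1.3, 9.6]
opening: 0.0568
grip_force: 87.5
```

```bash
python3 -c "
from h import *
st()"
```

```text
unit mm [117.5 -31.3  -8. ] F [-6.   1.3  9.6] open 56.8 grip 87.5 t 12.05
```

Request:
carry_out --pt "0 0 0 0 0 -0.006 1" --pt "0 0 0 0 0 -0.006 -1" --pt "0 0 0 0 0 -0.006 -1" --pt "0 0 0 0 0 -0.006 -1" --pt "0 0 0 0 0 -0.05 -1"

```text
t: 12.55
tool_pos: [0.64, -0.1142, 0.003]
tool_rot: [-2.147, -2.292, -0.002]
contact_force: [-0.1, -0.0, -0.4]
opening: 0.0848
grip_force: 0.0
```

Request:
carry_out --pt "0 0 0 0 0 -0.16 -1" --pt "0 0 0 0 0 -0.3 -1" --pt "0 0 0 0.05 -0.15 -0.45 -1" --pt "0 0 0 0.1 -0.3 -0.6 -1" --pt "0 0 0 0.1 -0.38 -0.7 -1"

```text
t: 13.05
tool_pos: [0.5362, -0.0926, 0.2026]
tool_rot: [2.145, 2.291, 0.005]
contact_force: [1.5, -0.7, 1.1]
opening: 0.0857
grip_force: 0.0
```

Request:
carry_out --pt "0 0 0 0 0 -0.06 -1" --pt "0 0 0 0 0 -0.06 -1" --pt "0 0 0 0 0 -0.06 -1"

```text
t: 13.35
tool_pos: [0.5378, -0.0934, 0.2191]
tool_rot: [2.145, 2.29, 0.006]
contact_force: [0.2, 0.2, -1.1]
opening: 0.0851
grip_force: 0.0
```

```bash
cat >> h.py <<'E'
def comps(d,lo,hi,amin=30):
    h=cv2.cvtColor(d['img'],cv2.COLOR_BGR2HSV);m=cv2.inRange(h,lo,hi);n,l,s,c=cv2.connectedComponentsWithStats(m)
    return [(s[k].tolist(),c[k].round(1).tolist(),cv2.minAreaRect(np.argwhere(l==k)[:,::-1].astype(np.float32))) for k in range(1,n) if s[k][4]>=amin]
E
python3 -c "
from h import *
st();d=get_image('wrist');cv2.imwrite('pics/w11.png',d['img'])
print('yellow')
for s,c,r in comps(d,(22,110,80),(38,255,255)):print(s,c,[np.round(x,1) for x in r],(wu(ray(d,c,.048))*1e3).round(1))
print('orange')
for s,c,r in comps(d,(5,150,80),(18,255,255)):print(s,c,(wu(ray(d,c,.033))*1e3).round(1))
print('blue')
for s,c,r in comps(d,(100,150,60),(125,255,255)):print(s,c,(wu(ray(d,c,.03))*1e3).round(1))
for y in(-85,-37,37,85):print(y,proj(d,uw(.0055,y/1e3,.048)).round(0), d['img'][tuple(proj(d,uw(.0055,y/1e3,.048)).round().astype(int)[::-1])])
"
```

```text
unit mm [ 14.9  -3.4 219.1] F [ 0.2  0.2 -1.1] open 85.1 grip 0.0 t 13.35
yellow
[307, 64, 11, 28, 272] [312.2, 77.3] [array([312. ,  77.5]), array([27., 10.]), np.float64(90.0)] [ 6.7 88.1 48. ]
[309, 183, 9, 22, 181] [312.9, 193.7] [array([313. , 193.5]), array([21.,  8.]), np.float64(90.0)] [  6.6 -33.3  48. ]
[309, 223, 10, 21, 168] [313.6, 233.5] [array([313.5, 233. ]), array([20.,  9.]), np.float64(90.0)] [  7.1 -82.   48. ]
orange
[449, 20, 32, 44, 635] [464.5, 41.3] [159.4 122.5  33. ]
[378, 179, 8, 17, 79] [382.7, 187.4] [ 87.  -30.7  33. ]
[0, 340, 8, 22, 86] [2.0, 353.9] [-426.2 -271.8   33. ]
blue
-85 [312. 236.] [ 40 106 128]
-37 [312. 197.] [ 43 110 130]
37 [311. 130.] [82 77 76]
85 [311.  81.] [ 89 188 192]
```

Three packs are present, in the bays at y = +85, -37 and -85 mm, and the bay at +37 is empty. I'll correct the unit pose by (+1, +2) mm and go over the first rib, probing for the pack top.

```bash
cat >> h.py <<'E'
U0=np.array([.5236,-.0889])
def tray():
    t=get_image('top');r=max(comps(t,(60,90,30),(85,255,255),300),key=lambda c:c[0][4])
    b=cv2.boxPoints(r[2]);w=np.array([ray(t,p,.030) for p in b]);print('tray',ray(t,r[2][0],.03).round(3),'corners',w[:,:2].round(3).tolist(),r[0]);return w
E
python3 -c "
from h import *
st();move(uw(.006,.085,.06),YAW);tray()"
```

```text
unit mm [ 13.4  -5.2 217.6] F [-0.   0.7  0.3] open 85.0 grip 0.0 t 13.4
row [0.0009, -0.0002, 0.0003] [0.3004, -0.0256, 0.5253]
tray [0.46  0.275 0.03 ] corners [[0.387, 0.365], [0.559, 0.339], [0.532, 0.184], [0.361, 0.212]] [162, 178, 62, 65, 2919]
```

Request:
carry_out --pt "0 0 0 0.15 -0.026 0.1 0.4" --pt "0 0 0 0.3 -0.026 0.2 0.4" --pt "0 0 0 0.3 -0.026 0.35 0.4" --pt "0 0 0 0.3 -0.026 0.48 0.4" --pt "0 0 0 0.3 -0.026 0.525 0.4"

```text
t: 13.95
tool_pos: [0.5196, -0.0028, 0.054]
tool_rot: [-2.142, -2.288, 0.006]
contact_force: [-0.8, -0.1, -0.6]
opening: 0.0253
grip_force: 0.0
```

```bash
python3 -c "
from h import *
st();d=get_image('wrist');move(uw(.006,.085,.02),YAW);p,R=yawpose()
for s,c,r in comps(d,(22,110,80),(38,255,255)):print(s,c,(wu(ray(d,c,.048))*1e3).round(1))
tray()"
```

```text
unit mm [ 1.5 86.2 54. ] F [-0.8 -0.1 -0.6] open 25.3 grip 0.0 t 13.95
row [-0.0024, -0.0008, 0.0004] [-0.0029, 0.0148, 0.1139]
[321, 213, 17, 40, 632] [328.9, 232.3] [ 5.5 86.5 48. ]
tray [0.46  0.275 0.03 ] corners [[0.387, 0.365], [0.559, 0.339], [0.532, 0.184], [0.361, 0.212]] [162, 178, 62, 65, 2922]
```

Request:
carry_out --pt "-0.0024 0 0 0 0.015 0 0.4" --pt "-0.0024 0 0 0 0.015 0.06 0.4" --pt "-0.0024 0 0 0 0.015 0.113 0.4" --pt "-0.0024 0 0 0 0.015 0.113 0.4"

```text
t: 14.45
tool_pos: [0.5298, -0.0041, 0.0278]
tool_rot: [2.143, 2.286, 0.014]
contact_force: [-0.3, 0.8, -0.1]
opening: 0.0254
grip_force: 0.0
```

Request:
carry_out --pt "0 0 0 0 0 0.015 0.4" --pt "0 0 0 0 0 0.025 0.4" --pt "0 0 0 0 0 0.025 0.4"

```text
t: 14.75
tool_pos: [0.5299, -0.0039, 0.0205]
tool_rot: [2.142, 2.286, 0.014]
contact_force: [-0.0, -0.5, 0.1]
opening: 0.0254
grip_force: 0.0
```

```bash
python3 -c "
from h import *
st()"
```

```text
unit mm [11.7 84.5 20.5] F [-0.  -0.5  0.1] open 25.4 grip 0.0 t 14.75
```

```bash
python3 -c "
from h import *
get_image('wrist');st();move(uw(.006,.086,.012),YAW)"
```

```text
unit mm [11.7 84.5 20.5] F [ 0.5  0.1 -0.1] open 25.4 grip 0.0 t 14.8
row [0.0041, 0.0001, 0.0003] [0.0049, -0.0192, 0.028]
```

Request:
carry_out --pt "0.0041 0 0 0.005 -0.019 0 0.4" --pt "0.0041 0 0 0.005 -0.019 0 0.4" --pt "0.0041 0 0 0.005 -0.019 0.015 0.4" --pt "0.0041 0 0 0.005 -0.019 0.028 0.4" --pt "0.0041 0 0 0.005 -0.019 0.028 0.4"

```text
t: 15.3
tool_pos: [0.5228, -0.0025, 0.0103]
tool_rot: [-2.146, -2.291, 0.003]
contact_force: [0.3, -0.5, 0.2]
opening: 0.0255
grip_force: 0.0
```

Request:
carry_out --pt "0 0 0 0 0 0.008 0.4" --pt "0 0 0 0 0 0.013 0.4" --pt "0 0 0 0 0 0.013 0.4"

```text
t: 15.6
tool_pos: [0.5234, -0.0026, 0.0071]
tool_rot: [-2.147, -2.292, 0.002]
contact_force: [0.4, 0.4, -0.1]
opening: 0.0253
grip_force: 0.0
```

```bash
python3 -c "
from h import *
st();move(uw(.006,.086,.008),YAW)"
```

```text
unit mm [ 5.3 86.2  7.1] F [ 0.4  0.4 -0.1] open 25.3 grip 0.0 t 15.6
row [-0.0006, -0.0, 0.0003] [-0.0006, 0.0023, -0.0031]
```

Request:
carry_out --pt "0 0 0 0 0 0.007 0.4" --pt "0 0 0 0 0 0.007 0.4"

```text
t: 15.8
tool_pos: [0.524, -0.0026, 0.0056]
tool_rot: [-2.148, -2.292, 0.001]
contact_force: [0.6, -0.3, 1.3]
opening: 0.0256
grip_force: 0.8
```

Request:
carry_out --pt "0 0 0 0 0 0.007 0.4" --pt "0 0 0 0 0 0.007 0.4"

```text
t: 16.0
tool_pos: [0.5241, -0.0027, 0.0055]
tool_rot: [-2.147, -2.292, 0.002]
contact_force: [-6.9, 1.8, 14.0]
opening: 0.0257
grip_force: 7.3
```

Request:
carry_out --force 40 --pt "0 0 0 0 0 0 1" --pt "0 0 0 0 0 0 1" --pt "0 0 0 0 0 0 1"

```text
t: 16.3
tool_pos: [0.5256, -0.0029, 0.0061]
tool_rot: [2.147, 2.291, 0.001]
contact_force: [-3.4, 0.3, 13.1]
opening: 0.0089
grip_force: 43.2
```

```bash
python3 -c "
from h import *
st()"
```

```text
unit mm [ 7.5 85.7  6.1] F [-3.4  0.3 13.1] open 8.9 grip 43.2 t 16.3
```

The fingers met the pack top at TCP z = 5.6 mm, and the rib is gripped at 8.9 mm. I'll ease the pressure and slide toward -x.

Request:
carry_out --force 60 --pt "0 0 0 0 0 -0.007 1" --pt "0 0 0 0 -0.012 -0.007 1" --pt "0 0 0 0 -0.024 -0.007 1" --pt "0 0 0 0 -0.036 -0.007 1" --pt "0 0 0 0 -0.036 -0.007 1"

```text
t: 16.8
tool_pos: [0.5135, -0.0034, 0.0062]
tool_rot: [2.147, 2.292, 0.001]
contact_force: [1.9, -1.1, 6.0]
opening: 0.0084
grip_force: 61.4
```

Request:
carry_out --pt "0 0 0 0 -0.005 0 1" --pt "0 0 0 0 -0.01 0 1" --pt "0 0 0 0 -0.01 0 1"

```text
t: 17.1
tool_pos: [0.5119, -0.0035, 0.0063]
tool_rot: [2.146, 2.29, 0.005]
contact_force: [7.6, 0.7, 2.0]
opening: 0.0089
grip_force: 60.8
```

```bash
python3 -c "
from h import *
st()"
```

```text
unit mm [-6.2 85.9  6.3] F [7.6 0.7 2. ] open 8.9 grip 60.8 t 17.1
```

Request:
carry_out --pt "0 0 0 0 0.002 0 1" --pt "0 0 0 0 0.002 -0.015 1" --pt "0 0 0 0 0.002 -0.03 1" --pt "0 0 0 0 0.002 -0.045 1" --pt "0 0 0 0 0.002 -0.045 1"

```text
t: 17.6
tool_pos: [0.5117, -0.0033, 0.0188]
tool_rot: [2.147, 2.291, 0.004]
contact_force: [7.3, 1.3, -0.8]
opening: 0.0084
grip_force: 60.5
```

```bash
python3 -c "
from h import *
st()"
```

```text
unit mm [-6.4 86.2 18.8] F [ 7.3  1.3 -0.8] open 8.4 grip 60.5 t 17.6
```

Request:
carry_out --pt "0 0 0 0 0 -0.1 1" --pt "0 0 0 0 0 -0.23 1" --pt "0 0 0 0 0.01 -0.36 1" --pt "0 0 0 0.1 0.02 -0.36 1" --pt "0 0 0 0.2 0.03 -0.36 1"

```text
t: 18.1
tool_pos: [0.5146, 0.0571, 0.1266]
tool_rot: [-2.149, -2.289, 0.004]
contact_force: [-0.6, -0.2, -2.4]
opening: 0.0085
grip_force: 60.3
```

Request:
carry_out --pt "0 0 0 0.14 0.01 0 1" --pt "0 0 0 0.28 0.02 0 1" --pt "0 0 0 0.42 0.02 0 1" --pt "0 0 0 0.56 0.02 0 1" --pt "0 0 0 0.7 0.02 0 1"

```text
t: 18.6
tool_pos: [0.5051, 0.2676, 0.1241]
tool_rot: [-2.146, -2.29, 0.01]
contact_force: [0.3, -0.1, -0.9]
opening: 0.0085
grip_force: 60.3
```

Request:
carry_out --pt "0 0 0 0 0 0 1" --pt "0 0 0 0 0 0 1" --pt "0 0 0 0 0 0 1"

```text
t: 18.9
tool_pos: [0.5067, 0.2658, 0.1251]
tool_rot: [-2.147, -2.29, 0.007]
contact_force: [0.3, -0.7, -2.5]
opening: 0.0085
grip_force: 60.3
```

```bash
python3 -c "
from h import *
get_image('wrist');o=get_obs();print(o['tool_pos'],o['opening']);st();move([.51,.268,.012],YAW);tray()"
```

```text
[0.5071457  0.26563793 0.12554833] 0.00846204156243807
unit mm [  6.3 354.9 125.5] F [ 0.   0.2 -2.3] open 8.5 grip 60.3 t 18.95
row [-0.0012, 0.0004, -0.0] [0.0077, 0.0114, 0.3784]
tray [0.456 0.253 0.03 ] corners [[0.381, 0.321], [0.551, 0.295], [0.532, 0.184], [0.362, 0.211]] [187, 181, 37, 62, 1347]
```

Request:
carry_out --pt "0 0 0 0.008 0.011 0.1 1" --pt "0 0 0 0.008 0.011 0.2 1" --pt "0 0 0 0.008 0.011 0.3 1" --pt "0 0 0 0.008 0.011 0.37 1" --pt "0 0 0 0.008 0.011 0.378 1"

```text
t: 19.5
tool_pos: [0.5082, 0.2673, 0.0096]
tool_rot: [-2.147, -2.288, 0.012]
contact_force: [-0.4, 0.5, -3.1]
opening: 0.0084
grip_force: 60.1
```

Request:
carry_out --pt "0 0 0 0 0 0.01 1" --pt "0 0 0 0 0 0.016 1" --pt "0 0 0 0 0 0.016 1"

```text
t: 19.8
tool_pos: [0.5121, 0.2698, 0.01]
tool_rot: [2.148, 2.292, 0.002]
contact_force: [-0.3, 0.5, -2.4]
opening: 0.0088
grip_force: 60.1
```

```bash
python3 -c "
from h import *
get_image('wrist');st()"
```

```text
unit mm [ 11.4 358.7  10. ] F [ 0.1 -0.1 -0.8] open 8.2 grip 60.1 t 19.85
```

Request:
carry_out --pt "0 0 0 0 0 0.008 1" --pt "0 0 0 0 0 0.008 1" --pt "0 0 0 0 0 0.008 1"

```text
t: 20.15
tool_pos: [0.511, 0.2697, 0.0063]
tool_rot: [-2.147, -2.292, 0.001]
contact_force: [0.8, -0.2, -1.6]
opening: 0.0086
grip_force: 60.2
```

Request:
carry_out --pt "0 0 0 0 0 0.005 1" --pt "0 0 0 0 0 0.005 1" --pt "0 0 0 0 0 0.005 1"

```text
t: 20.45
tool_pos: [0.5108, 0.2696, 0.0045]
tool_rot: [-2.147, -2.292, 0.002]
contact_force: [-0.0, 0.2, -2.0]
opening: 0.0086
grip_force: 60.2
```

Request:
carry_out --pt "0 0 0 0 0 0.004 1" --pt "0 0 0 0 0 0.004 1"

```text
t: 20.65
tool_pos: [0.5112, 0.2697, 0.0042]
tool_rot: [-2.147, -2.292, 0.001]
contact_force: [-2.1, -1.5, 3.1]
opening: 0.0086
grip_force: 60.8
```

Request:
carry_out --pt "0 0 0 0 0 0 0.4" --pt "0 0 0 0 0 0 0.4" --pt "0 0 0 0 0 -0.15 0.4" --pt "0 0 0 0 0 -0.3 0.4" --pt "0 0 0 0 0 -0.38 0.4"

```text
t: 21.15
tool_pos: [0.513, 0.2704, 0.1217]
tool_rot: [2.147, 2.291, 0.007]
contact_force: [0.3, -0.0, 0.8]
opening: 0.0256
grip_force: 0.0
```

Request:
carry_out --pt "0 0 0 -0.16 0 0 0.4" --pt "0 0 0 -0.32 0 0 0.4" --pt "0 0 0 -0.48 0 0 0.4" --pt "0 0 0 -0.64 -0.01 0 0.4" --pt "0 0 0 -0.8 -0.01 0 0.4"

```text
t: 21.65
tool_pos: [0.5234, 0.0282, 0.1175]
tool_rot: [-2.147, -2.293, 0.001]
contact_force: [0.8, -0.0, -0.4]
opening: 0.0255
grip_force: 0.0
```

Request:
carry_out --pt "0 0 0 -0.16 0 0 0.4" --pt "0 0 0 -0.32 0 0 0.4" --pt "0 0 0 -0.48 0 0 0.4" --pt "0 0 0 -0.515 0 0.1 0.4" --pt "0 0 0 -0.515 0 0.2 0.4"

```text
t: 22.15
tool_pos: [0.5351, -0.1273, 0.0582]
tool_rot: [2.15, 2.286, 0.001]
contact_force: [0.9, 0.1, -1.0]
opening: 0.0252
grip_force: 0.0
```

Request:
carry_out --pt "0 0 0 0 0 0 0.4" --pt "0 0 0 0 0 0 0.4" --pt "0 0 0 0 0 0 0.4"

```text
t: 22.45
tool_pos: [0.5349, -0.1243, 0.0593]
tool_rot: [2.146, 2.292, 0.0]
contact_force: [-0.1, 0.5, -0.1]
opening: 0.0254
grip_force: 0.0
```

```bash
cat >> h.py <<'E'
def ribs(name='wrist'):
    d=get_image(name)
    for s,c,r in comps(d,(22,110,80),(38,255,255),8):print('rib',name,s,c,(wu(ray(d,c,.048))*1e3).round(1),ray(d,c,.048).round(3))
E
python3 -c "
from h import *
ribs();st();move(uw(.007,-.036,.018),YAW);tray();ribs('top')"
```

```text
rib wrist [348, 28, 2, 5, 8] [348.6, 29.6] [22.1 73.5 48. ] [ 0.541 -0.014  0.048]
rib wrist [347, 35, 3, 5, 8] [348.1, 37.2] [21.9 70.1 48. ] [ 0.541 -0.018  0.048]
rib wrist [346, 80, 2, 10, 15] [346.7, 84.3] [21.9 47.6 48. ] [ 0.542 -0.04   0.048]
rib wrist [308, 209, 17, 39, 622] [316.0, 228.0] [  5.4 -35.4  48. ] [ 0.531 -0.124  0.048]
rib wrist [309, 269, 17, 43, 604] [316.9, 291.7] [  5.9 -81.1  48. ] [ 0.535 -0.169  0.048]
unit mm [  9.3 -36.1  59.6] F [ 0.1 -0.2  0.5] open 25.8 grip 0.0 t 22.5
row [0.0006, 0.0005, 0.0006] [0.0004, -0.0078, 0.1387]
tray [0.46  0.275 0.03 ] corners [[0.387, 0.365], [0.559, 0.339], [0.532, 0.184], [0.361, 0.212]] [162, 178, 62, 65, 2743]
rib top [190, 191, 9, 4, 34] [194.0, 192.6] [ 11.8 357.7  48. ] [0.513 0.269 0.048]
rib top [470, 236, 5, 5, 15] [472.1, 237.9] [-154.1 -472.    48. ] [ 0.4   -0.57   0.048]
```

Pack 1 stands in the tray at (0.513, 0.269). Now the pack at y = -37.

Request:
carry_out --force 60 --pt "0 0 0 0 -0.007 0.07 0.4" --pt "0 0 0 0 -0.007 0.13 0.4" --pt "0 0 0 0 -0.007 0.165 0.4" --pt "0 0 0 0 -0.007 0.173 0.4" --pt "0 0 0 0 -0.007 0.173 0.4"

```text
t: 23.1
tool_pos: [0.5321, -0.1244, 0.0062]
tool_rot: [-2.148, -2.293, 0.001]
contact_force: [0.4, 0.2, 0.1]
opening: 0.0258
grip_force: 0.0
```

Request:
carry_out --pt "0 0 0 0 0 0 0.4" --pt "0 0 0 0 0 0 1" --pt "0 0 0 0 0 0 1" --pt "0 0 0 0 0 0 1"

```text
t: 23.5
tool_pos: [0.5323, -0.1247, 0.0064]
tool_rot: [2.148, 2.292, -0.0]
contact_force: [0.6, -0.4, 3.3]
opening: 0.0084
grip_force: 61.0
```

```bash
python3 -c "
from h import *
st()"
```

```text
unit mm [  6.4 -36.3   6.4] F [ 0.6 -0.4  3.3] open 8.4 grip 61.0 t 23.5
```

Request:
carry_out --pt "0 0 0 0 -0.015 0 1" --pt "0 0 0 0 -0.03 0 1" --pt "0 0 0 0 -0.042 0 1" --pt "0 0 0 0 -0.042 0 1"

```text
t: 23.9
tool_pos: [0.52, -0.1255, 0.0065]
tool_rot: [2.147, 2.29, 0.002]
contact_force: [4.9, 0.4, 2.8]
opening: 0.0085
grip_force: 61.1
```

Request:
carry_out --pt "0 0 0 0 -0.005 0 1" --pt "0 0 0 0 -0.005 0 1" --pt "0 0 0 0 -0.005 0 1"

```text
t: 24.2
tool_pos: [0.5199, -0.1255, 0.0066]
tool_rot: [2.146, 2.289, 0.005]
contact_force: [9.0, 1.3, 0.6]
opening: 0.0084
grip_force: 60.7
```

```bash
python3 -c "
from h import *
st()"
```

```text
unit mm [ -6.  -36.3   6.6] F [9.  1.3 0.6] open 8.4 grip 60.7 t 24.2
```

Request:
carry_out --pt "0 0 0 0 0.003 -0.015 1" --pt "0 0 0 0 0.003 -0.03 1" --pt "0 0 0 0 0.003 -0.06 1" --pt "0 0 0 0 0.003 -0.2 1" --pt "0 0 0 0 0.003 -0.35 1"

```text
t: 24.7
tool_pos: [0.5146, -0.1241, 0.1077]
tool_rot: [-2.141, -2.285, 0.008]
contact_force: [0.9, -1.0, -0.4]
opening: 0.0083
grip_force: 60.5
```

```bash
python3 -c "
from h import *
get_image('wrist');st();move([.46,.275,.125],YAW)"
```

```text
unit mm [ -5.4 -37.1 118.2] F [ 5.  -1.4  3.9] open 8.1 grip 60.6 t 24.75
row [0.0013, 0.001, 0.0004] [1.3478, -0.114, -0.0276]
```

Request:
carry_out --pt "0 0 0 0.13 -0.02 0 1" --pt "0 0 0 0.27 -0.03 -0.02 1" --pt "0 0 0 0.42 -0.04 -0.02 1" --pt "0 0 0 0.57 -0.06 -0.02 1" --pt "0 0 0 0.72 -0.06 -0.02 1"

```text
t: 25.25
tool_pos: [0.4835, 0.0902, 0.1146]
tool_rot: [-2.146, -2.289, 0.008]
contact_force: [0.8, 0.4, -0.5]
opening: 0.0084
grip_force: 60.5
```

Request:
carry_out --pt "0 0 0 0.13 -0.02 0 1" --pt "0 0 0 0.27 -0.03 0 1" --pt "0 0 0 0.42 -0.054 0 1" --pt "0 0 0 0.56 -0.054 0 1" --pt "0 0 0 0.628 -0.054 0 1"

```text
t: 25.75
tool_pos: [0.4554, 0.2778, 0.1146]
tool_rot: [-2.143, -2.294, 0.008]
contact_force: [1.9, 0.3, -0.7]
opening: 0.0083
grip_force: 60.5
```

Request:
carry_out --pt "0 0 0 0 0 0 1" --pt "0 0 0 0 0 0 1" --pt "0 0 0 0 0 0 1"

```text
t: 26.05
tool_pos: [0.4574, 0.2747, 0.1156]
tool_rot: [-2.148, -2.29, 0.005]
contact_force: [0.1, -0.1, -1.9]
opening: 0.0083
grip_force: 60.5
```

```bash
python3 -c "
from h import *
st();print(get_obs()['tool_pos']);move([.46,.275,.012],YAW);tray();ribs()"
```

```text
unit mm [-42.8 367.1 115.6] F [ 0.1 -0.1 -1.9] open 8.3 grip 60.5 t 26.05
[0.45741509 0.27469819 0.11556318]
row [-0.0011, 0.0004, 0.0] [0.0009, 0.0098, 0.3452]
tray [0.459 0.274 0.03 ] corners [[0.387, 0.363], [0.558, 0.337], [0.532, 0.184], [0.361, 0.212]] [173, 178, 51, 66, 1649]
rib wrist [379, 188, 16, 35, 479] [386.5, 205.1] [  8.1 361.7  48. ] [0.509 0.273 0.048]
rib wrist [310, 239, 21, 62, 1158] [320.1, 269.5] [-43.9 304.   48. ] [0.46  0.212 0.048]
```

Request:
carry_out --pt "0 0 0 0 0.008 0.1 1" --pt "0 0 0 0 0.008 0.2 1" --pt "0 0 0 0 0.008 0.3 1" --pt "0 0 0 0 0.008 0.345 1" --pt "0 0 0 0 0.008 0.352 1"

```text
t: 26.65
tool_pos: [0.4588, 0.2749, 0.009]
tool_rot: [-2.147, -2.29, 0.008]
contact_force: [0.8, 0.1, -1.8]
opening: 0.0086
grip_force: 60.3
```

Request:
carry_out --pt "0 0 0 0 0 0.003 1" --pt "0 0 0 0 0 0.006 1" --pt "0 0 0 0 0 0.006 1"

```text
t: 26.95
tool_pos: [0.4616, 0.2767, 0.0109]
tool_rot: [2.148, 2.292, 0.003]
contact_force: [0.3, 0.2, -1.2]
opening: 0.0085
grip_force: 60.3
```

Request:
carry_out --pt "0 0 0 0 0 0.005 1" --pt "0 0 0 0 0 0.005 1" --pt "0 0 0 0 0 0.005 1"

```text
t: 27.25
tool_pos: [0.4604, 0.2763, 0.0079]
tool_rot: [-2.147, -2.292, 0.001]
contact_force: [0.1, -1.4, -0.7]
opening: 0.0085
grip_force: 60.3
```

```bash
python3 -c "
from h import *
st()"
```

```text
unit mm [-39.7 368.5   7.9] F [ 0.1 -1.4 -0.7] open 8.5 grip 60.3 t 27.25
```

Request:
carry_out --pt "0 0 0 0 0 0.008 1" --pt "0 0 0 0 0 0.008 1" --pt "0 0 0 0 0 0.008 1"

```text
t: 27.55
tool_pos: [0.4601, 0.2761, 0.0051]
tool_rot: [-2.147, -2.292, 0.002]
contact_force: [-1.0, -0.3, -1.3]
opening: 0.0083
grip_force: 60.3
```

Request:
carry_out --pt "0 0 0 0 0 0.004 1" --pt "0 0 0 0 0 0.004 1" --pt "0 0 0 0 0 0.004 1"

```text
t: 27.85
tool_pos: [0.4605, 0.2763, 0.0044]
tool_rot: [-2.148, -2.292, 0.001]
contact_force: [-0.2, 0.3, 0.1]
opening: 0.0092
grip_force: 60.6
```

```bash
python3 -c "
from h import *
st()"
```

```text
unit mm [-39.6 368.5   4.4] F [-0.2  0.3  0.1] open 9.2 grip 60.6 t 27.85
```

Request:
carry_out --pt "0 0 0 0 0 0 0.4" --pt "0 0 0 0 0 0 0.4" --pt "0 0 0 0 0 -0.15 0.4" --pt "0 0 0 0 0 -0.3 0.4" --pt "0 0 0 0 0 -0.38 0.4"

```text
t: 28.35
tool_pos: [0.4624, 0.2771, 0.1226]
tool_rot: [2.147, 2.291, 0.007]
contact_force: [0.8, -0.0, 1.0]
opening: 0.0257
grip_force: 0.0
```

Request:
carry_out --pt "0 0 0 -0.16 0.02 0 0.4" --pt "0 0 0 -0.32 0.05 0 0.4" --pt "0 0 0 -0.48 0.08 0 0.4" --pt "0 0 0 -0.64 0.1 0 0.4" --pt "0 0 0 -0.79 0.12 0 0.4"

```text
t: 28.85
tool_pos: [0.512, 0.0401, 0.1185]
tool_rot: [-2.148, -2.292, 0.0]
contact_force: [1.2, -0.7, 0.4]
opening: 0.0259
grip_force: 0.0
```

Request:
carry_out --pt "0 0 0 -0.16 0.01 0 0.4" --pt "0 0 0 -0.32 0.02 0 0.4" --pt "0 0 0 -0.48 0.03 0 0.4" --pt "0 0 0 -0.64 0.035 0 0.4" --pt "0 0 0 -0.715 0.035 0.08 0.4"

```text
t: 29.35
tool_pos: [0.5393, -0.1764, 0.0982]
tool_rot: [2.146, 2.283, 0.002]
contact_force: [1.3, 1.4, 0.7]
opening: 0.0254
grip_force: 0.0
```

Request:
carry_out --pt "0 0 0 0 0 0.1 0.4" --pt "0 0 0 0 0 0.1 0.4" --pt "0 0 0 0 0 0.1 0.4" --pt "0 0 0 0 0 0.1 0.4"

```text
t: 29.75
tool_pos: [0.5373, -0.1712, 0.0659]
tool_rot: [2.146, 2.292, -0.0]
contact_force: [-0.1, -0.2, 0.1]
opening: 0.0253
grip_force: 0.0
```

```bash
python3 -c "
from h import *
ribs();st();move(uw(.007,-.084,.007),YAW);tray();ribs('top')"
```

```text
rib wrist [348, 32, 2, 6, 8] [348.8, 34.5] [22.  25.2 48. ] [ 0.544 -0.062  0.048]
rib wrist [346, 123, 2, 10, 18] [346.6, 127.5] [ 22.2 -22.6  48. ] [ 0.547 -0.11   0.048]
rib wrist [311, 206, 16, 39, 571] [318.4, 225.4] [  6.2 -83.5  48. ] [ 0.535 -0.172  0.048]
unit mm [  8.6 -83.1  66.1] F [-0.1  0.1  0.5] open 25.5 grip 0.0 t 29.8
row [0.0005, 0.0005, 0.0007] [-0.0028, -0.0056, 0.1971]
tray [0.46  0.275 0.03 ] corners [[0.387, 0.365], [0.559, 0.339], [0.532, 0.184], [0.361, 0.212]] [162, 178, 62, 65, 2575]
rib top [190, 191, 9, 4, 34] [194.0, 192.6] [ 11.8 357.7  48. ] [0.513 0.269 0.048]
rib top [187, 208, 9, 4, 34] [191.0, 209.6] [-38.8 367.7  48. ] [0.461 0.276 0.048]
rib top [470, 236, 5, 5, 14] [471.9, 238.1] [-154.6 -471.3   48. ] [ 0.399 -0.569  0.048]
```

Request:
carry_out --force 60 --pt "0 0 0 -0.002 -0.004 0.08 0.4" --pt "0 0 0 -0.002 -0.004 0.15 0.4" --pt "0 0 0 -0.002 -0.004 0.185 0.4" --pt "0 0 0 -0.002 -0.004 0.195 0.4" --pt "0 0 0 -0.002 -0.004 0.195 0.4"

```text
t: 30.4
tool_pos: [0.5354, -0.172, 0.0064]
tool_rot: [-2.147, -2.293, 0.001]
contact_force: [-0.3, -0.5, 0.0]
opening: 0.0256
grip_force: 0.0
```

Request:
carry_out --pt "0 0 0 0 0 0 0.4" --pt "0 0 0 0 0 0 1" --pt "0 0 0 0 0 0 1" --pt "0 0 0 0 0 0 1"

```text
t: 30.8
tool_pos: [0.5357, -0.1723, 0.0065]
tool_rot: [2.147, 2.292, -0.0]
contact_force: [1.4, 0.9, 2.2]
opening: 0.008
grip_force: 61.6
```

```bash
python3 -c "
from h import *
st()"
```

```text
unit mm [  6.8 -84.    6.5] F [1.4 0.9 2.2] open 8.0 grip 61.6 t 30.8
```

Request:
carry_out --pt "0 0 0 0 -0.015 0 1" --pt "0 0 0 0 -0.03 0 1" --pt "0 0 0 0 -0.043 0 1" --pt "0 0 0 0 -0.043 0 1"

```text
t: 31.2
tool_pos: [0.5231, -0.1732, 0.0065]
tool_rot: [2.147, 2.29, 0.002]
contact_force: [3.7, 0.1, 2.6]
opening: 0.0088
grip_force: 61.7
```

Request:
carry_out --pt "0 0 0 0 -0.005 0 1" --pt "0 0 0 0 -0.005 0 1" --pt "0 0 0 0 -0.005 0 1"

```text
t: 31.5
tool_pos: [0.5231, -0.1732, 0.0066]
tool_rot: [2.145, 2.288, 0.005]
contact_force: [9.1, 1.4, -0.5]
opening: 0.0082
grip_force: 61.4
```

```bash
python3 -c "
from h import *
st()"
```

```text
unit mm [ -5.9 -84.1   6.6] F [ 9.1  1.4 -0.5] open 8.2 grip 61.4 t 31.5
```

Request:
carry_out --pt "0 0 0 0 0.003 -0.015 1" --pt "0 0 0 0 0.003 -0.03 1" --pt "0 0 0 0 0.003 -0.06 1" --pt "0 0 0 0 0.003 -0.2 1" --pt "0 0 0 0 0.003 -0.37 1"

```text
t: 32.0
tool_pos: [0.5174, -0.1713, 0.112]
tool_rot: [-2.14, -2.284, 0.008]
contact_force: [1.2, 0.5, -2.0]
opening: 0.0085
grip_force: 61.0
```

Request:
carry_out --pt "0 0 0 0 0 0 1" --pt "0 0 0 0 0 0 1"

```text
t: 32.2
tool_pos: [0.5211, -0.173, 0.1159]
tool_rot: [-2.148, -2.292, 0.002]
contact_force: [-0.7, 0.4, -2.5]
opening: 0.0084
grip_force: 61.0
```

```bash
python3 -c "
from h import *
get_image('wrist');st();move([.4105,.2825,.125],YAW)"
```

```text
unit mm [ -9.  -83.  113.9] F [-0.7  0.4 -2.2] open 8.8 grip 61.0 t 32.25
row [-0.0014, -0.0004, 0.0003] [1.5367, -0.2657, -0.0336]
```

Request:
carry_out --pt "0 0 0 0.15 -0.02 0 1" --pt "0 0 0 0.3 -0.05 -0.02 1" --pt "0 0 0 0.45 -0.08 -0.02 1" --pt "0 0 0 0.6 -0.1 -0.02 1" --pt "0 0 0 0.75 -0.13 -0.02 1"

```text
t: 32.75
tool_pos: [0.465, 0.0506, 0.1182]
tool_rot: [-2.145, -2.288, 0.008]
contact_force: [0.5, 0.2, -1.8]
opening: 0.0084
grip_force: 61.0
```

Request:
carry_out --pt "0 0 0 0.15 -0.02 0 1" --pt "0 0 0 0.3 -0.05 0 1" --pt "0 0 0 0.45 -0.08 0 1" --pt "0 0 0 0.6 -0.1 0 1" --pt "0 0 0 0.74 -0.134 0 1"

```text
t: 33.25
tool_pos: [0.4107, 0.2687, 0.1183]
tool_rot: [-2.146, -2.291, 0.01]
contact_force: [0.5, 0.0, -0.8]
opening: 0.0084
grip_force: 61.0
```

Request:
carry_out --pt "0 0 0 0.046 -0.002 0 1" --pt "0 0 0 0.046 -0.002 0 1" --pt "0 0 0 0.046 -0.002 0 1" --pt "0 0 0 0.046 -0.002 0 1"

```text
t: 33.65
tool_pos: [0.4119, 0.2802, 0.1206]
tool_rot: [-2.149, -2.29, 0.005]
contact_force: [-0.3, 0.5, -2.0]
opening: 0.0081
grip_force: 61.0
```

```bash
python3 -c "
from h import *
st();move([.4105,.2825,.010],YAW);tray();ribs()"
```

```text
unit mm [-87.9 375.5 120.6] F [-0.3  0.5 -2. ] open 8.1 grip 61.0 t 33.65
row [-0.001, 0.0004, -0.0002] [0.0083, -0.003, 0.3687]
tray [0.46  0.274 0.03 ] corners [[0.388, 0.363], [0.559, 0.337], [0.532, 0.184], [0.362, 0.211]] [169, 178, 55, 65, 1963]
rib wrist [372, 185, 15, 34, 460] [378.9, 201.6] [-42.1 371.3  48. ] [0.458 0.279 0.048]
rib wrist [430, 196, 19, 34, 521] [438.8, 212.4] [  6.7 362.   48. ] [0.507 0.273 0.048]
rib wrist [311, 240, 20, 62, 1149] [320.1, 270.3] [-89.1 308.6  48. ] [0.415 0.213 0.048]
```

Request:
carry_out --pt "0 0 0 0.006 -0.003 0.1 1" --pt "0 0 0 0.006 -0.003 0.2 1" --pt "0 0 0 0.006 -0.003 0.3 1" --pt "0 0 0 0.006 -0.003 0.36 1" --pt "0 0 0 0.006 -0.003 0.368 1"

```text
t: 34.25
tool_pos: [0.4089, 0.2815, 0.0084]
tool_rot: [-2.148, -2.289, 0.01]
contact_force: [-0.7, -0.1, -2.4]
opening: 0.0084
grip_force: 60.8
```

Request:
carry_out --pt "0 0 0 0 0 0.003 1" --pt "0 0 0 0 0 0.006 1" --pt "0 0 0 0 0 0.006 1" --pt "0 0 0 0 0 0.006 1"

```text
t: 34.65
tool_pos: [0.4118, 0.2839, 0.0107]
tool_rot: [-2.148, -2.292, -0.002]
contact_force: [-0.2, 0.2, -1.3]
opening: 0.0086
grip_force: 60.8
```

Request:
carry_out --pt "0 0 0 0 0 0.006 1" --pt "0 0 0 0 0 0.006 1" --pt "0 0 0 0 0 0.006 1"

```text
t: 34.95
tool_pos: [0.4108, 0.2835, 0.0077]
tool_rot: [-2.147, -2.292, 0.002]
contact_force: [0.6, -1.2, -1.2]
opening: 0.0085
grip_force: 60.8
```

```bash
python3 -c "
from h import *
st()"
```

```text
unit mm [-88.8 378.9   7.7] F [ 0.6 -1.2 -1.2] open 8.5 grip 60.8 t 34.95
```

Request:
carry_out --pt "0 0 0 0 0 0.008 1" --pt "0 0 0 0 0 0.008 1" --pt "0 0 0 0 0 0.008 1"

```text
t: 35.25
tool_pos: [0.4107, 0.2834, 0.0051]
tool_rot: [-2.147, -2.292, 0.002]
contact_force: [-0.3, -0.3, -1.9]
opening: 0.0082
grip_force: 60.8
```

Request:
carry_out --pt "0 0 0 0 0 0.004 1" --pt "0 0 0 0 0 0.004 1" --pt "0 0 0 0 0 0.004 1"

```text
t: 35.55
tool_pos: [0.4111, 0.2836, 0.0043]
tool_rot: [-2.147, -2.292, 0.001]
contact_force: [-0.2, 1.2, -0.1]
opening: 0.0084
grip_force: 61.1
```

```bash
python3 -c "
from h import *
st()"
```

```text
unit mm [-88.5 378.9   4.3] F [-0.2  1.2 -0.1] open 8.4 grip 61.1 t 35.55
```

Request:
carry_out --pt "0 0 0 0 0 0 0.4" --pt "0 0 0 0 0 0 0.4" --pt "0 0 0 0 0 -0.15 0.4" --pt "0 0 0 0 0 -0.3 0.4" --pt "0 0 0 0 0 -0.38 0.4"

```text
t: 36.05
tool_pos: [0.4128, 0.2844, 0.1224]
tool_rot: [2.147, 2.292, 0.007]
contact_force: [1.1, -0.6, 1.1]
opening: 0.0259
grip_force: 0.0
```

Request:
carry_out --pt "0 0 0 -0.14 0.07 0 0.4" --pt "0 0 0 -0.28 0.14 0 -1" --pt "0 0 0 -0.42 0.21 0 -1" --pt "0 0 0 -0.56 0.28 0 -1" --pt "0 0 0 -0.7 0.34 0 -1"

```text
t: 36.55
tool_pos: [0.5274, 0.0788, 0.1183]
tool_rot: [-2.148, -2.292, 0.0]
contact_force: [0.5, 0.9, 0.4]
opening: 0.0816
grip_force: 0.0
```

Request:
carry_out --pt "0 0 0 -0.14 0.07 0 -1" --pt "0 0 0 -0.28 0.14 0 -1" --pt "0 0 0 -0.42 0.21 0 -1" --pt "0 0 0 -0.56 0.28 0 -1" --pt "0 0 0 -0.675 0.343 0 -1"

```text
t: 37.05
tool_pos: [0.6432, -0.1173, 0.1178]
tool_rot: [-2.149, -2.291, 0.001]
contact_force: [1.2, 0.8, 1.2]
opening: 0.0855
grip_force: 0.0
```

Request:
carry_out --pt "0 0 0 0 0 0 -1" --pt "0 0 0 0 0 0 -1" --pt "0 0 0 0 0 0 -1"

```text
t: 37.35
tool_pos: [0.6417, -0.1138, 0.1175]
tool_rot: [-2.146, -2.292, 0.002]
contact_force: [-0.6, 0.7, -0.9]
opening: 0.0853
grip_force: 0.0
```

```bash
python3 -c "
from h import *
get_image('wrist');st();print(get_obs()['tool_pos']);move([.6419,-.1148,-.005],YAW);tray();ribs('top')
d=get_image('wrist')
for s,c,r in comps(d,(3,150,70),(18,255,255)):print('orange',s,c)
print('pads',proj(d,[.6419,-.1148,.033]+uw(-.034,0,0)-uw(0,0,0)),proj(d,[.6419,-.1148,.033]+uw(.034,0,0)-uw(0,0,0)))"
```

```text
unit mm [116.3 -32.1 117.7] F [-0.9  0.1 -0.8] open 85.3 grip 0.0 t 37.4
[ 0.64166684 -0.11351595  0.11766283]
row [-0.0006, -0.0002, 0.0007] [-0.0045, 0.0012, 0.4089]
tray [0.46  0.275 0.03 ] corners [[0.388, 0.365], [0.559, 0.339], [0.532, 0.184], [0.362, 0.211]] [162, 178, 62, 65, 2401]
rib top [190, 191, 9, 4, 34] [194.0, 192.6] [ 11.8 357.7  48. ] [0.513 0.269 0.048]
rib top [187, 208, 9, 4, 34] [191.0, 209.6] [-38.8 367.7  48. ] [0.461 0.276 0.048]
rib top [184, 224, 9, 5, 35] [188.0, 225.9] [-87.1 377.6  48. ] [0.412 0.282 0.048]
rib top [470, 236, 5, 5, 16] [472.1, 237.8] [-153.8 -472.    48. ] [ 0.4   -0.57   0.048]
orange [371, 0, 27, 17, 309] [384.0, 6.3]
orange [278, 180, 5, 25, 114] [279.9, 192.6]
orange [359, 181, 5, 24, 103] [360.8, 192.0]
pads [280.68493981 193.396203  ] [362.65427481 193.62010055]
```

All three packs are in the tray and the cover stands where I left it. Next I re-grip its tabs.

Request:
carry_out --pt "0 0 0 -0.004 0.001 0.12 -1" --pt "0 0 0 -0.004 0.001 0.24 -1" --pt "0 0 0 -0.004 0.001 0.36 -1" --pt "0 0 0 -0.004 0.001 0.415 -1" --pt "0 0 0 -0.004 0.001 0.42 -1"

```text
t: 38.05
tool_pos: [0.64, -0.1148, -0.0112]
tool_rot: [-2.143, -2.289, 0.005]
contact_force: [-0.3, -1.2, -0.2]
opening: 0.0849
grip_force: 0.0
```

Request:
carry_out --force 80 --pt "0 0 0 0 0 0 -1" --pt "0 0 0 0 0 0 0.1" --pt "0 0 0 0 0 0 0.5" --pt "0 0 0 0 0 0 1" --pt "0 0 0 0 0 0 1"

```text
t: 38.55
tool_pos: [0.6455, -0.1169, -0.0038]
tool_rot: [2.145, 2.289, 0.003]
contact_force: [-1.4, 0.4, 6.7]
opening: 0.0568
grip_force: 87.1
```

Request:
carry_out --pt "0 0 0 0 0 0 1" --pt "0 0 0 0 0 0 1"

```text
t: 38.75
tool_pos: [0.6454, -0.1169, -0.0038]
tool_rot: [2.145, 2.289, 0.003]
contact_force: [-0.9, 0.8, 7.5]
opening: 0.0569
grip_force: 87.1
```

```bash
python3 -c "
from h import *
st();print(get_obs()['tool_pos'])"
```

```text
unit mm [119.8 -35.7  -3.8] F [-0.9  0.8  7.5] open 56.9 grip 87.1 t 38.75
[ 0.64544964 -0.11685037 -0.00376755]
```

Request:
carry_out --pt "0 0 0 0 0 -0.02 1" --pt "0 0 0 0 0 -0.08 1" --pt "0 0 0 0 0 -0.16 1" --pt "0 0 0 0 0 -0.26 1" --pt "0 0 0 0 0 -0.26 1"

```text
t: 39.25
tool_pos: [0.6466, -0.1171, 0.0769]
tool_rot: [2.142, 2.286, 0.006]
contact_force: [0.6, 0.1, -0.9]
opening: 0.0567
grip_force: 86.1
```

Request:
carry_out --pt "0 0 0 0 0 0 1" --pt "0 0 0 0 0 0 1" --pt "0 0 0 0 0 0 1"

```text
t: 39.55
tool_pos: [0.6412, -0.1155, 0.0677]
tool_rot: [-2.145, -2.29, 0.004]
contact_force: [-0.6, -0.1, -2.1]
opening: 0.0571
grip_force: 86.1
```

```bash
python3 -c "
from h import *
d=get_image('wrist');st();print(get_obs()['tool_pos'],get_obs()['tool_rot'])
cv2.imwrite('pics/w12.png',d['img']);a=cv2.cvtColor(cv2.imread('pics/w10.png'),6);b=cv2.cvtColor(d['img'],6)
t=a[5:150,262:380]
r=cv2.matchTemplate(b[0:190,230:420],t,cv2.TM_CCOEFF_NORMED);_,v,_,p=cv2.minMaxLoc(r);print('match',v,p[0]+230-262,p[1]-5)
for y in (30,80,120,200,250,300):
  for im in(a,b):
    g=np.abs(np.diff(cv2.GaussianBlur(im,(5,5),0)[y].astype(int)));print(y,'L',210+g[210:262].argmax(),'R',375+g[375:430].argmax(),end=' | ')
  print()
"
```

```text
unit mm [115.8 -34.2  67.8] F [ 0.  -0.2 -1.6] open 56.8 grip 86.1 t 39.6
[ 0.6413085  -0.11559982  0.067831  ] [-2.14539869 -2.28972107  0.00374399]
match 0.8020965456962585 0 -5
30 L 224 R 414 | 30 L 228 R 411 | 
80 L 228 R 410 | 80 L 232 R 407 | 
120 L 232 R 405 | 120 L 235 R 404 | 
200 L 239 R 398 | 200 L 210 R 396 | 
250 L 226 R 396 | 250 L 215 R 392 | 
300 L 248 R 391 | 300 L 251 R 388 |
```

```bash
python3 -c "
from h import *
d=get_image('wrist');p=get_obs()['tool_pos'];R=yawpose()[1]
a=cv2.cvtColor(cv2.imread('pics/w10.png'),6);b=cv2.cvtColor(d['img'],6)
for im,h in((a,.0605),(b,.0563)):
  pr=im[0:240,290:350].mean(1);q=[i for i in range(2,238) if pr[i]<pr[i-1] and pr[i]<=pr[i+1] and pr[i]<120];print(q)
  for h2 in (h,):
    for i in q: print((R.T@(ray(d,(320,i),p[2]+h2)-p)*1e3).round(1)[0],end=' ')
  # patch bottom/top edges rows
  g=np.diff(cv2.GaussianBlur(im,(1,5),0)[225:390,280:310].mean(1));print('edges',225+g.argmin(),225+g.argmax())
"
```

```text
[14, 18, 20, 40, 42, 44, 47, 65, 67, 69, 71, 89, 92, 95, 113, 115, 118, 140, 197, 204, 208, 211, 215, 220, 227, 229, 231, 233]
102.8 101.7 101.2 95.8 95.2 94.7 93.8 88.7 88.1 87.5 87.0 81.6 80.7 79.8 74.2 73.6 72.6 65.4 45.3 42.7 41.1 40.0 38.4 36.5 33.7 32.9 32.1 31.3 edges 362 240
[10, 13, 15, 35, 37, 41, 58, 61, 63, 65, 83, 85, 87, 107, 109, 111, 130, 132, 229, 232, 236]
104.7 103.9 103.3 97.7 97.2 96.0 91.1 90.2 89.6 89.0 83.5 82.8 82.2 75.9 75.2 74.5 68.2 67.5 31.0 29.7 28.1 edges 362 336
```

The cover is held 4.2 mm lower and 2.1 mm further in +y relative to the TCP than before. The corrected seat TCP is therefore (0.526, -0.0947, 0.0017).

Request:
carry_out --pt "0 0 0 0.03 -0.12 0 1" --pt "0 0 0 0.06 -0.25 0 1" --pt "0 0 0 0.094 -0.379 0 1" --pt "0 0 0 0.094 -0.379 0 1" --pt "0 0 0 0.094 -0.379 0 1"

```text
t: 40.15
tool_pos: [0.5262, -0.0949, 0.0691]
tool_rot: [-2.147, -2.291, 0.002]
contact_force: [0.1, 0.1, -1.1]
opening: 0.0569
grip_force: 86.1
```

Request:
carry_out --pt "0 0 0 0 0 0 1" --pt "0 0 0 0 0 0 1" --pt "0 0 0 0 0 0 1"

```text
t: 40.45
tool_pos: [0.5284, -0.0955, 0.0704]
tool_rot: [-2.148, -2.292, 0.001]
contact_force: [-0.5, -0.0, -1.7]
opening: 0.0566
grip_force: 86.1
```

```bash
python3 -c "
from h import *
get_image('wrist');st();print(get_obs()['tool_pos']);move([.5261,-.0947,.02],YAW+.0002)"
```

```text
unit mm [ 4.2 -6.9 70.3] F [ 0.2  1.  -1.5] open 56.9 grip 86.1 t 40.5
[ 0.52818373 -0.09547318  0.07028479]
row [-0.0002, 0.0001, 0.0003] [0.0031, -0.0066, 0.1676]
```

Request:
carry_out --pt "0 0 0 0.003 -0.006 0.06 1" --pt "0 0 0 0.003 -0.006 0.12 1" --pt "0 0 0 0.003 -0.006 0.158 1" --pt "0 0 0 0.003 -0.006 0.158 1" --pt "0 0 0 0.003 -0.006 0.158 1"

```text
t: 41.0
tool_pos: [0.5257, -0.0945, 0.0228]
tool_rot: [-2.147, -2.292, 0.001]
contact_force: [0.2, 0.1, -2.2]
opening: 0.0568
grip_force: 86.2
```

Request:
carry_out --pt "0 0 0 0 0 0 1" --pt "0 0 0 0 0 0 1" --pt "0 0 0 0 0 0 1" --pt "0 0 0 0 0 0 1"

```text
t: 41.4
tool_pos: [0.5257, -0.0945, 0.0231]
tool_rot: [-2.148, -2.292, 0.001]
contact_force: [-0.7, 0.0, -1.4]
opening: 0.0565
grip_force: 86.2
```

```bash
python3 -c "
from h import *
get_image('wrist');st();print(get_obs()['tool_pos'],get_obs()['tool_rot']);move([.5261,-.0947,.0017],YAW+.0002)"
```

```text
unit mm [ 1.6 -5.7 22.9] F [ 0.7  0.1 -2.1] open 56.9 grip 86.2 t 41.45
[ 0.52556735 -0.09449642  0.0229184 ] [-2.14778296e+00 -2.29222878e+00  9.97593262e-04]
row [-0.0002, 0.0001, 0.0003] [-0.0008, 0.0018, 0.0707]
```

Request:
carry_out --pt "0 0 0 0 0.002 0.01 1" --pt "0 0 0 0 0.002 0.02 1" --pt "0 0 0 0 0.002 0.028 1" --pt "0 0 0 0 0.002 0.028 1"

```text
t: 41.85
tool_pos: [0.5254, -0.0942, 0.0134]
tool_rot: [-2.147, -2.291, 0.002]
contact_force: [0.1, 0.5, -2.3]
opening: 0.0568
grip_force: 86.2
```

```bash
python3 -c "
from h import *
st()"
```

```text
unit mm [ 1.5 -5.4 13.4] F [ 0.1  0.5 -2.3] open 56.8 grip 86.2 t 41.85
```

The lugs and tab legs have entered with no contact force, so I continue down.

Request:
carry_out --pt "0 0 0 0 0.001 0.012 1" --pt "0 0 0 0 0.001 0.024 1" --pt "0 0 0 0 0.001 0.03 1" --pt "0 0 0 0 0.001 0.03 1"

```text
t: 42.25
tool_pos: [0.5259, -0.0943, 0.0046]
tool_rot: [-2.147, -2.291, 0.002]
contact_force: [-0.1, 1.0, -1.2]
opening: 0.0571
grip_force: 86.2
```

Request:
carry_out --pt "0 0 0 0 0 0.005 1" --pt "0 0 0 0 0 0.009 1" --pt "0 0 0 0 0 0.009 1"

```text
t: 42.55
tool_pos: [0.5261, -0.0944, 0.0023]
tool_rot: [-2.147, -2.292, 0.002]
contact_force: [-0.7, -0.8, -1.5]
opening: 0.0567
grip_force: 86.2
```

Request:
carry_out --pt "0 0 0 0 0 0.006 1" --pt "0 0 0 0 0 0.006 1"

```text
t: 42.75
tool_pos: [0.5267, -0.0945, 0.0019]
tool_rot: [-2.147, -2.292, 0.001]
contact_force: [-3.6, 0.7, 5.0]
opening: 0.0567
grip_force: 87.0
```

```bash
python3 -c "
from h import *
st()"
```

```text
unit mm [ 2.7 -5.8  1.9] F [-3.6  0.7  5. ] open 56.7 grip 87.0 t 42.75
```

Request:
carry_out --pt "0 0 0 0 0 0.005 1" --pt "0 0 0 0 0 0.005 -1" --pt "0 0 0 0 0 0.005 -1" --pt "0 0 0 0 0 0.005 -1" --pt "0 0 0 0 0 0.005 -1"

```text
t: 43.25
tool_pos: [0.5263, -0.0944, -0.0009]
tool_rot: [-2.148, -2.292, 0.001]
contact_force: [-0.8, 1.0, -0.1]
opening: 0.0854
grip_force: 0.0
```

Request:
carry_out --pt "0 0 0 0 0 -0.1 -1" --pt "0 0 0 0 0 -0.25 -1" --pt "0 0 0 0 0 -0.4 -1" --pt "0 0 0 0 0 -0.4 -1" --pt "0 0 0 0 0 -0.4 -1"

```text
t: 43.75
tool_pos: [0.5276, -0.0947, 0.121]
tool_rot: [2.146, 2.291, 0.001]
contact_force: [0.3, -0.3, -0.9]
opening: 0.0852
grip_force: 0.0
```

```bash
python3 -c "
from h import *
d=get_image('wrist');st();cv2.imwrite('pics/w13.png',d['img']);
for s,c,r in comps(d,(3,150,70),(18,255,255)):print('orange',s,c,(wu(ray(d,c,.040))*1e3).round(1))
for z in(.0385,):print('pads',[proj(d,uw(x+.001,0,z)).round(1) for x in(-.034,-.029,.029,.034)])
red(d);print('off tip',proj(d,uw(.014,.142,.048)))
s=get_image('scene')
for q,c,r in comps(s,(3,150,90),(18,255,255),8):print('scene orange',q,c)
a=cv2.imread('pics/scene0.png')
for q,c,r in comps({'img':a},(3,150,90),(18,255,255),8):print('orig',q,c)
r=slice(190,245);k=slice(265,350);print('diff',cv2.absdiff(a,s['img'])[r,k].mean())
t=get_image('top');a=cv2.imread('pics/top0.png');df=cv2.absdiff(a,t['img']).mean(2);print('top diff phone',df[140:195,408:448].mean(),'nb',df[200:256,405:455].mean())"
```

```text
unit mm [  2.3  -5.6 119. ] F [-0.  -0.2 -0.9] open 85.4 grip 0.0 t 43.8
orange [507, 0, 50, 55, 1302] [531.2, 24.5] [149.1 117.4  40. ]
orange [274, 177, 6, 25, 114] [276.1, 189.1] [-33.2  -2.5  40. ]
orange [356, 177, 5, 24, 100] [358.1, 189.3] [33.5 -2.6 40. ]
pads [array([276.4, 185.6]), array([282.5, 185.6]), array([353.7, 185.7]), array([359.8, 185.7])]
[]
off tip [337.96291875 -20.80427135]
scene orange [308, 32, 16, 18, 124] [315.9, 38.1]
scene orange [307, 77, 5, 4, 11] [309.2, 78.0]
scene orange [315, 76, 4, 3, 9] [316.6, 77.3]
scene orange [390, 79, 11, 20, 148] [395.4, 89.4]
scene orange [309, 91, 11, 3, 17] [313.6, 92.2]
scene orange [459, 176, 105, 54, 2085] [500.7, 200.2]
scene orange [382, 196, 88, 55, 1988] [437.0, 225.3]
scene orange [315, 212, 6, 12, 54] [317.1, 217.4]
scene orange [223, 224, 13, 5, 37] [228.7, 226.0]
scene orange [448, 314, 103, 51, 2097] [507.7, 344.4]
scene orange [296, 334, 34, 45, 671] [309.1, 354.0]
scene orange [185, 337, 110, 63, 3449] [252.0, 376.6]
scene orange [577, 336, 63, 59, 2227] [613.0, 363.3]
scene orange [477, 358, 11, 4, 15] [481.7, 359.7]
scene orange [489, 361, 11, 3, 18] [494.2, 362.4]
scene orange [570, 373, 61, 27, 463] [597.2, 388.4]
orig [542, 0, 4, 3, 9] [543.4, 0.7]
orig [356, 152, 66, 44, 1599] [385.3, 175.9]
orig [422, 160, 58, 47, 1538] [448.9, 185.2]
orig [478, 174, 13, 5, 19] [484.2, 176.1]
orig [492, 176, 62, 43, 577] [535.2, 199.5]
orig [559, 178, 3, 8, 17] [559.9, 181.2]
orig [553, 203, 4, 17, 36] [554.5, 210.8]
orig [315, 212, 6, 12, 58] [317.3, 217.4]
orig [223, 224, 13, 5, 38] [228.8, 225.9]
orig [429, 313, 122, 52, 2664] [494.3, 341.1]
orig [296, 334, 34, 45, 671] [309.1, 354.0]
orig [185, 337, 110, 63, 3456] [252.0, 376.5]
orig [577, 336, 63, 59, 2231] [613.0, 363.3]
orig [477, 357, 10, 5, 12] [481.0, 359.6]
orig [570, 373, 61, 27, 470] [597.6, 388.5]
diff 22.352370766488413
top diff phone 2.7946969696969695 nb 3.8894047619047623
```

The tabs are sprung out: the wrist spread is 82 px, and the scene tab centroid matches the original within 0.2 px. I'll retreat to the first viewing pose and compare the cover with the first wrist image.

```bash
python3 -c "
from h import *
move([.5273,-.0896,.3004],1.62)"
```

```text
row [-0.0014, -0.0004, 0.0051] [0.0149, 0.0055, -0.6108]
```

Request:
carry_out --pt "0 0 0.005 0.015 0.005 -0.15 -1" --pt "0 0 0.005 0.015 0.005 -0.3 -1" --pt "0 0 0.005 0.015 0.005 -0.45 -1" --pt "0 0 0.005 0.015 0.005 -0.6 -1" --pt "0 0 0.005 0.015 0.005 -0.61 -1"

```text
t: 44.4
tool_pos: [0.5302, -0.0905, 0.3085]
tool_rot: [2.16, 2.27, 0.005]
contact_force: [0.9, 0.6, 1.1]
opening: 0.0856
grip_force: 0.0
```

Request:
carry_out --pt "0 0 0 0 0 0 -1" --pt "0 0 0 0 0 0 -1" --pt "0 0 0 0 0 0 -1" --pt "0 0 0 0 0 0 -1" --pt "0 0 0 0 0 0 -1"

```text
t: 44.9
tool_pos: [0.5274, -0.0896, 0.3008]
tool_rot: [-2.164, -2.274, 0.003]
contact_force: [0.4, -0.3, -0.2]
opening: 0.0855
grip_force: 0.0
```

```bash
python3 -c "
from h import *
d=get_image('wrist');st();print(get_obs()['tool_pos']);a=cv2.cvtColor(cv2.imread('pics/w1.png'),6);b=cv2.cvtColor(d['img'],6)
for n,(y0,y1,x0,x1) in dict(block=(12,34,285,350),slots1=(66,112,298,338),mid=(144,166,285,350),slots2=(194,244,290,350),mat=(60,120,350,440)).items():
  t=a[y0:y1,x0:x1];r=cv2.matchTemplate(b[max(y0-10,0):y1+10,x0-10:x1+10],t,5);_,v,_,p=cv2.minMaxLoc(r);print(n,round(v,3),p[0]-10,p[1]-min(10,y0))
red(d);print(proj(d,uw(.014,.142,.048)))
s=get_image('scene')['img'];o=cv2.imread('pics/scene0.png');df=cv2.absdiff(o,s).mean(2)
print('scene diff right end',df[195:225,325:348].mean(),'left end',df[225:245,270:300].mean());tray();ribs('top')"
```

```text
unit mm [  3.9  -1.  301.2] F [-0.3 -0.1 -0.1] open 85.6 grip 0.0 t 44.95
[ 0.5275434  -0.08969191  0.30123492]
block 0.6 1 -2
slots1 0.937 1 -1
mid 0.953 2 -1
slots2 0.977 2 -1
mat 0.979 2 -2
[([318, 27, 13, 12, 115], [324.0, 32.0])]
[328.72942785  32.98028673]
scene diff right end 20.546376811594204 left end 8.331666666666667
tray [0.46  0.275 0.03 ] corners [[0.387, 0.365], [0.559, 0.339], [0.532, 0.184], [0.361, 0.212]] [162, 178, 62, 66, 2405]
rib top [190, 191, 9, 4, 34] [194.0, 192.6] [ 11.8 357.7  48. ] [0.513 0.269 0.048]
rib top [187, 208, 9, 4, 34] [191.0, 209.6] [-38.8 367.7  48. ] [0.461 0.276 0.048]
rib top [184, 224, 9, 5, 35] [188.0, 225.9] [-87.1 377.6  48. ] [0.412 0.282 0.048]
rib top [470, 236, 5, 5, 15] [472.1, 237.9] [-154.1 -472.    48. ] [ 0.4   -0.57   0.048]
```

The cover, block and mat all shifted by the same 1–2 px, so the cover sits where it was before. The lever is off and the three packs are in the tray.

```bash
python3 -c "
from station import finish_job
print(finish_job())"
```

```text
the job is handed in; nothing more can be done
None
```

The job is handed in: the isolator is off, all three packs found lie in the tray, the cover is back on and, by camera, level with both tabs out, and the phone and notebook were not touched.

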